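# Hang the slide racks to drain and tug-test them

## Task

Hang every slide rack by its eye on a peg of the drain rail, one rack to a peg, pushing it in until the brass gravity keeper has lifted and fallen shut behind the eye. Prove each one is held by tugging the hung rack straight back, steadily with a little over 5 N and never more than about 20 N, until its stiff peg slides out to its stop, and leave it hanging there with the peg out. Keep the racks upright, do not draw a peg out without a rack on it, and leave the jar, carton and well plate where they are.

Things in the scene. Friction and masses are not known exactly. Their poses are not given: they have to be found in the camera images.
- rack0_grip (a point): Centre of the white grip plate (8 mm thick in x, 26 wide in y, 44 tall) on top of a steel slide rack, 180 g, 3 or 4 present, all alike, front and back alike. It is 134 mm above the rack's underside; the rack stands upright. Below the grip: a round eye, two slanting legs, and a slide basket 36 mm (x) by 64 (y), 36 tall. x: axis through the eye; z: up.
- rack0_eye (a point): Centre of that rack's eye, 42 mm straight below its grip point and 92 mm above its underside. The opening is about 26 mm across (round bar 6 mm thick, 40 mm outside), and its axis is x.
- rack1_grip (a point): Centre of the white grip plate (8 mm thick in x, 26 wide in y, 44 tall) on top of a steel slide rack, 180 g, 3 or 4 present, all alike, front and back alike. It is 134 mm above the rack's underside; the rack stands upright. Below the grip: a round eye, two slanting legs, and a slide basket 36 mm (x) by 64 (y), 36 tall. x: axis through the eye; z: up.
- rack1_eye (a point): Centre of that rack's eye, 42 mm straight below its grip point and 92 mm above its underside. The opening is about 26 mm across (round bar 6 mm thick, 40 mm outside), and its axis is x.
- rack2_grip (a point): Centre of the white grip plate (8 mm thick in x, 26 wide in y, 44 tall) on top of a steel slide rack, 180 g, 3 or 4 present, all alike, front and back alike. It is 134 mm above the rack's underside; the rack stands upright. Below the grip: a round eye, two slanting legs, and a slide basket 36 mm (x) by 64 (y), 36 tall. x: axis through the eye; z: up.
- rack2_eye (a point): Centre of that rack's eye, 42 mm straight below its grip point and 92 mm above its underside. The opening is about 26 mm across (round bar 6 mm thick, 40 mm outside), and its axis is x.
- rack3_grip (a point): Centre of the white grip plate (8 mm thick in x, 26 wide in y, 44 tall) on top of a steel slide rack, 180 g, 3 or 4 present, all alike, front and back alike. It is 134 mm above the rack's underside; the rack stands upright. Below the grip: a round eye, two slanting legs, and a slide basket 36 mm (x) by 64 (y), 36 tall. x: axis through the eye; z: up.
- rack3_eye (a point): Centre of that rack's eye, 42 mm straight below its grip point and 92 mm above its underside. The opening is about 26 mm across (round bar 6 mm thick, 40 mm outside), and its axis is x.
- peg0_tip (a point): Centre of the free end of peg 0 of the drain rail (0 to 3 from the +y end, 95 mm apart): level rod, diameter 10 mm, 175 mm above the bench; x runs along it from tip to cross bar, z up. Brass keeper pivoted in the peg 12 mm behind the tip; face of the cross bar 72 mm behind the tip with the peg in. Bar 22 mm tall at peg height, trough below 24 mm tall.
- peg0 (a joint): How far peg 0 is drawn out of the cross bar towards its tip, in m: about 0 at the start, 0.015 at its stop. It runs in a stiff sleeve: it moves only while pulled with 5 N or more, and stays where it is left.
- keeper0 (a joint): Angle (rad) of peg 0's gravity keeper, a loose brass flap 32 mm long, 7 wide, 4 thick. 0: hangs straight down. It swings up only towards the cross bar (to 1.5): an eye pushed along the peg lifts it, and when the eye is 25 to 33 mm past the pivot it falls shut behind. It cannot swing outwards, so it then holds the eye.
- peg1_tip (a point): Centre of the free end of peg 1 of the drain rail (0 to 3 from the +y end, 95 mm apart): level rod, diameter 10 mm, 175 mm above the bench; x runs along it from tip to cross bar, z up. Brass keeper pivoted in the peg 12 mm behind the tip; face of the cross bar 72 mm behind the tip with the peg in. Bar 22 mm tall at peg height, trough below 24 mm tall.
- peg1 (a joint): How far peg 1 is drawn out of the cross bar towards its tip, in m: about 0 at the start, 0.015 at its stop. It runs in a stiff sleeve: it moves only while pulled with 5 N or more, and stays where it is left.
- keeper1 (a joint): Angle (rad) of peg 1's gravity keeper, a loose brass flap 32 mm long, 7 wide, 4 thick. 0: hangs straight down. It swings up only towards the cross bar (to 1.5): an eye pushed along the peg lifts it, and when the eye is 25 to 33 mm past the pivot it falls shut behind. It cannot swing outwards, so it then holds the eye.
- peg2_tip (a point): Centre of the free end of peg 2 of the drain rail (0 to 3 from the +y end, 95 mm apart): level rod, diameter 10 mm, 175 mm above the bench; x runs along it from tip to cross bar, z up. Brass keeper pivoted in the peg 12 mm behind the tip; face of the cross bar 72 mm behind the tip with the peg in. Bar 22 mm tall at peg height, trough below 24 mm tall.
- peg2 (a joint): How far peg 2 is drawn out of the cross bar towards its tip, in m: about 0 at the start, 0.015 at its stop. It runs in a stiff sleeve: it moves only while pulled with 5 N or more, and stays where it is left.
- keeper2 (a joint): Angle (rad) of peg 2's gravity keeper, a loose brass flap 32 mm long, 7 wide, 4 thick. 0: hangs straight down. It swings up only towards the cross bar (to 1.5): an eye pushed along the peg lifts it, and when the eye is 25 to 33 mm past the pivot it falls shut behind. It cannot swing outwards, so it then holds the eye.
- peg3_tip (a point): Centre of the free end of peg 3 of the drain rail (0 to 3 from the +y end, 95 mm apart): level rod, diameter 10 mm, 175 mm above the bench; x runs along it from tip to cross bar, z up. Brass keeper pivoted in the peg 12 mm behind the tip; face of the cross bar 72 mm behind the tip with the peg in. Bar 22 mm tall at peg height, trough below 24 mm tall.
- peg3 (a joint): How far peg 3 is drawn out of the cross bar towards its tip, in m: about 0 at the start, 0.015 at its stop. It runs in a stiff sleeve: it moves only while pulled with 5 N or more, and stays where it is left.
- keeper3 (a joint): Angle (rad) of peg 3's gravity keeper, a loose brass flap 32 mm long, 7 wide, 4 thick. 0: hangs straight down. It swings up only towards the cross bar (to 1.5): an eye pushed along the peg lifts it, and when the eye is 25 to 33 mm past the pivot it falls shut behind. It cannot swing outwards, so it then holds the eye.
- jar: Bystander: closed glass jar, 66 mm across, 85 mm tall; origin at the centre of its underside.
- carton: Bystander: paper carton 55 x 75 mm, 120 mm tall; origin at the centre of its underside.
- wellplate: Bystander: flat well plate 86 x 128 mm, 12 mm tall; origin at the centre of its underside.
Things that resemble listed ones, but are neither listed nor needed, are in the scene too. Leave any blue or pink look-alike of the part that bears rack0_grip alone.

How it is judged:
By the outcome, as a careful person would: the job done as asked, in the order asked, and still so for the second after the job is handed in, with the robot touching nothing.
Of rack0, rack1, rack2, rack3 only 3 to 4 are there at a start; the rules pass over those that are not, and their reading is None.
At some moment in a run one of rack0, rack1, rack2, rack3 may be knocked a few centimetres aside while the robot is not near it.
It also fails if it takes over 210 s, if anything falls off the work surface, if the arm or the gripper's body presses on something with over 40 N, if the wrist force passes 120 N, or if a joint passes its speed limit or range.

## Robot

A 6-joint arm with a two-finger parallel gripper is mounted at the origin on the work surface. World frame = base frame: x ahead of the robot, y to its left, z up, the work surface at z = 0. Lengths are in m, angles in rad, forces in N, time in s.
With the tool pointing down it reaches from about 0.3 to 0.75 m from the base axis. Payload 8.5 kg.
Tool frame: the origin (TCP) lies at the very end of the fingers, on their centre line; the grasp point (between the pads) lies arm.grip_point_offset behind it (arm.grip_point_offset is the distance from the TCP to the grasp point, in m); z points along the fingers, x is the direction in which the jaws open and shut, and the axes are right-handed (so a half turn about z gives the same grasp; the last joint's range is limited). The gripper opens to 88 mm and grips with 3 to 60 N. Pads are 18 mm wide; open, the fingers measure 123 mm over their backs; the gripper's body (75 mm by 187 mm) begins 45 mm behind the grasp point.
Start: joints at [1.074, 0.381, 1.297, -0, 1.464, -0.215], TCP at [0.153, 0.528, 0.239] pointing down, gripper open.
Joint ranges: [-3.11, 3.11], [-0.89, 2.33], [0.22, 2.48], [-1.42, 4.56], [0.17, 2.85], [-2.88, 2.88]. Speed limits (rad/s): [2.39, 2.39, 3.14, 3.14, 3.14, 3.14].

## Interface

Orientations are given as [roll, pitch, yaw] about the fixed x, y, z axes, in that order (R = Rz(yaw) Ry(pitch) Rx(roll)).
In Python, from station import arm, eyes gives the robot as it stands.
- The arm moves only by the tool step_arm, never from a script. Its argument "moves" is a list of rows, each an object of numbers: "tx", "ty", "tz": the shift along the tool's x, y, z in cm; "roll": the turn about the tool's z in degrees; "fingers": the finger opening in cm, from 0 to 8.81. A call has 1 to 20 rows; each row is the pose to reach, as a shift and turn from the pose commanded when the call began, along the tool's axes at that moment; what a row does not reach only later rows make up. A row lasts 1/8 s, in which the tool goes at most 62.5 mm and 10.7 degrees, less where a joint would pass 70% of its speed; a pose out of reach is approached as far as the arm can. A call with a gripper value outside its range is refused whole. The fingers move at their own pace and stop on an object; "squeeze" is the grip in N (left out, the last holds). Time passes only in rows, so rows that repeat a pose let the fingers close. It gives the time, the measured TCP pose, the force and the opening at its end, in the units of the state.
- arm.sense(): the state, without advancing time (a new reading comes with each control period).
- eyes.snapshot(name): name is "side" or "top" or "wrist"; returns a dict with "pixels" (420x560x3 uint8, red, green, blue), "depth" (420x560 float32, m along the optical axis (not along the pixel's ray), 0 where there is no reading), "fx", "fy", "cx", "cy" (pixels), "k1" (the pictures are not rectified: a ray, as slopes to the right and down, at radius r is drawn at 1 + k1 r^2 times it, then the intrinsics apply), "rvec" (rotation vector, rad) and "tvec" (3), from world to camera coordinates, as OpenCV has them; the wrist camera has in their place "hand_eye" (4x4, takes a point from camera to tool coordinates, whose origin is the TCP and whose axes are the tool frame's). Camera axes: x right, y down, z forward; pixel columns grow to the right and rows downward; lengths in m; the calibration is good to about 2 mm. A picture is of the moment at which its call begins: read the wrist's pose just before it.
- arm.job_done(): hands the job in, once; it reports no verdict.
The state is a dict: "time": time; "joint_pos": joint angles; "joint_vel": joint speeds; "joint_efforts": joint torques, N m; "position": TCP position; "tcp_rot": TCP orientation; "ft_force": force on the tool from outside, world axes, zero at the start; "ft_torque": the same for the moment, N m; "finger_gap": finger opening in m.
Only numpy, scipy, OpenCV 4.12 (cv2) and the standard library are available. Lean on these libraries where they do the work, as an engineer would, in place of code of your own. Each camera call takes 0.05 s, during which the arm holds its last target.

## Working session

There is one attempt and no reset: what is moved stays moved. The work goes in short steps, Python scripts to look and compute and a tool call to move; the robot and the scene stay as the last step left them, time stands still between calls to the robot, and variables do not carry over. Pictures are saved under pics/ and viewed, and the job is handed in when it is done.

Besides the shell and the picture viewer there is one more tool, called after "Emit:" as a command line: name --argument value ..., lists and objects as JSON in quotes. step_arm: Moves the arm, as the interface text tells. Its arguments: {"type":"object","properties":{"moves":{"type":"array","items":{"type":"object","properties":{"tx":{"type":"number"},"ty":{"type":"number"},"tz":{"type":"number"},"roll":{"type":"number"},"fingers":{"type":"number"}}}},"squeeze":{"type":"number"}},"required":["moves"]}

```bash
ls; mkdir -p pics; python3 - <<'E'
from station import arm, eyes
import cv2, pickle
print(arm.sense(), arm.grip_point_offset)
for n in ["side","top","wrist"]:
    s=eyes.snapshot(n); cv2.imwrite(f"pics/{n}0.png",s["pixels"][:,:,::-1])
    pickle.dump(s,open(f"pics/{n}0.pkl","wb"))
    print(n,{k:v for k,v in s.items() if k not in("pixels","depth")})
E
```

```text
pics
{'time': 0.0, 'joint_pos': array([ 1.07371031e+00,  3.81173236e-01,  1.29826578e+00, -2.60913186e-06,
        1.46358837e+00, -2.15280997e-01]), 'joint_vel': array([ 1.26707414e-03, -8.83131221e-04, -1.46758150e-03, -7.14069001e-04,
        6.58408166e-05,  1.03846994e-04]), 'joint_efforts': array([-1.63359255e-03, -4.37939215e+01, -2.24555898e+01,  7.12226657e-02,
        3.54471419e-02, -1.20814138e-04]), 'position': array([0.15280342, 0.52805136, 0.2381483 ]), 'tcp_rot': array([-3.14128870e+00,  1.40217267e-03,  1.28899180e+00]), 'ft_force': array([ 0.13935318, -0.10973713,  0.37190498]), 'ft_torque': array([-0.01581303, -0.01568064,  0.02809662]), 'finger_gap': 0.08811905049366457} 0.0187
side {'fx': 527.0279680307171, 'fy': 527.0279680307171, 'cx': 272.73053395030524, 'cy': 207.19071990280665, 'k1': -0.10610930836300336, 'rvec': array([ 0.33466132, -2.85974044,  1.00524889]), 'tvec': array([0.52657607, 0.13835895, 1.50296879])}
top {'fx': 456.64390219310854, 'fy': 456.64390219310854, 'cx': 276.75136964805534, 'cy': 216.86481506037742, 'k1': 0.05193143684026478, 'rvec': array([ 2.09237547, -2.11858003,  0.17729632]), 'tvec': array([0.04105667, 0.53079477, 1.24346053])}
wrist {'fx': 378.1310186545246, 'fy': 378.1310186545246, 'cx': 284.1563394927296, 'cy': 206.2689763736139, 'k1': -0.0721701910740473, 'hand_eye': array([[ 9.99997992e-01, -8.85554956e-04,  1.79755872e-03,
         2.08076324e-04],
       [ 3.36750697e-04,  9.58559988e-01,  2.84890570e-01,
        -7.42349077e-02],
       [-1.97535412e-03, -2.84889392e-01,  9.58558361e-01,
        -1.45191635e-01],
       [ 0.00000000e+00,  0.00000000e+00,  0.00000000e+00,
         1.00000000e+00]])}
```

View pics/side0.png

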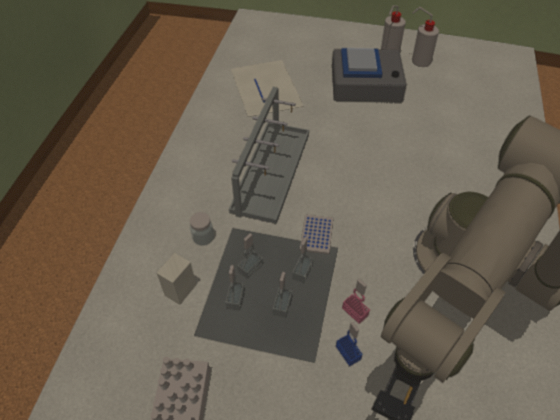

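View pics/top0.png

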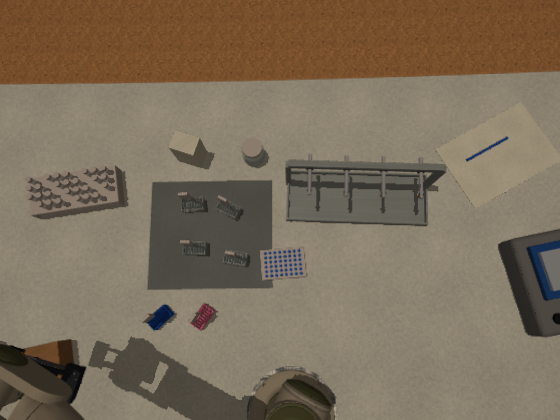

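View pics/wrist0.png

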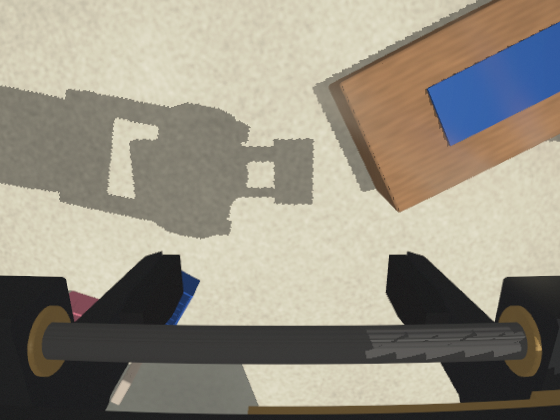

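Top view: the four racks stand on the dark mat at about (192,204), (230,208), (195,247) and (236,258). The blue (160,317) and pink (204,316) look-alikes are off the mat. The rail's pegs are at columns 310, 346, 383 and 420. Next I'll write helpers and take enlarged crops.

```bash
cat > h.py <<'E'
import numpy as np, cv2, pickle
from scipy.spatial.transform import Rotation as R
def K(s): return np.array([[s['fx'],0,s['cx']],[0,s['fy'],s['cy']],[0,0,1.]])
def D(s): return np.array([s['k1'],0,0,0,0.])
def ext(s,st=None):
    "world->cam R,t"
    if 'rvec' in s: return cv2.Rodrigues(s['rvec'])[0], s['tvec']
    T=np.eye(4); T[:3,:3]=R.from_euler('xyz',st['tcp_rot']).as_matrix(); T[:3,3]=st['position']
    C=np.linalg.inv(T@s['hand_eye']); return C[:3,:3],C[:3,3]
def rays(s,uv,st=None):
    n=cv2.undistortPoints(np.array(uv,float).reshape(-1,1,2),K(s),D(s)).reshape(-1,2)
    r,t=ext(s,st); d=np.c_[n,np.ones(len(n))]@r
    return -r.T@t, d   # origin, directions with unit depth
def unproj(s,uv,depth,st=None):
    o,d=rays(s,uv,st); return o+d*np.array(depth).reshape(-1,1)
def atz(s,uv,z,st=None):
    o,d=rays(s,uv,st); return o+d*((z-o[2])/d[:,2])[:,None]
def proj(s,P,st=None):
    r,t=ext(s,st); return cv2.projectPoints(np.array(P,float).reshape(-1,1,3),cv2.Rodrigues(r)[0],t,K(s),D(s))[0].reshape(-1,2)
def tri(views):
    A=np.zeros((3,3));b=np.zeros(3);L=[]
    for s,uv,st in views:
        o,d=rays(s,[uv],st); d=d[0]/np.linalg.norm(d[0]); M=np.eye(3)-np.outer(d,d); A+=M;b+=M@o;L.append((M,o))
    p=np.linalg.solve(A,b); return p,[np.linalg.norm(M@(p-o)) for M,o in L]
def cloud(s,st=None):
    h,w=s['depth'].shape; v,u=np.mgrid[:h,:w]; return unproj(s,np.c_[u.ravel(),v.ravel()],s['depth'].ravel(),st).reshape(h,w,3)
def load(n): return pickle.load(open(f'pics/{n}.pkl','rb'))
def crop(s,x0,y0,x1,y1,k,name):
    im=cv2.resize(s['pixels'][y0:y1,x0:x1,::-1],None,fx=k,fy=k,interpolation=cv2.INTER_CUBIC); cv2.imwrite(f'pics/{name}.png',im)
E
python3 - <<'E'
from h import *
t=load('top0'); s=load('side0')
crop(t,140,170,310,300,4.5,'topmat'); crop(s,195,225,345,360,4.5,'sidemat'); crop(t,275,145,455,235,4.4,'toprail'); crop(s,220,80,320,225,4,'siderail')
E
```

```text
(no output)
```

View pics/topmat.png

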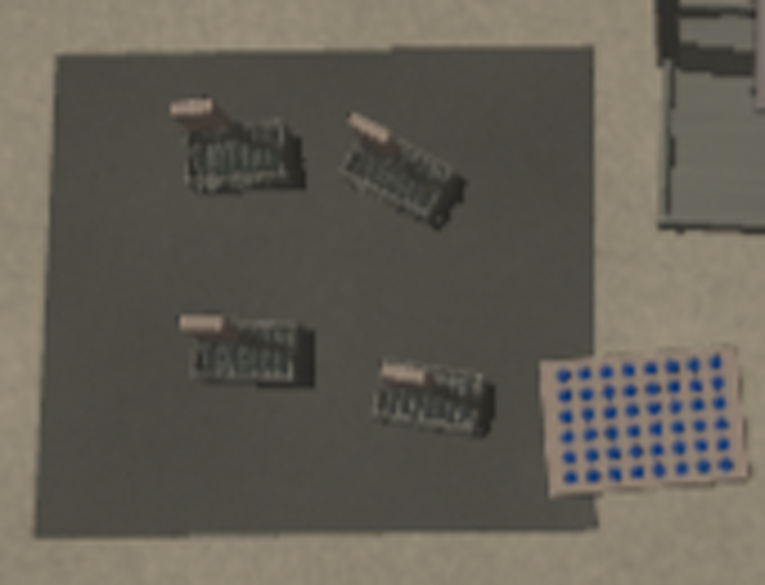

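View pics/sidemat.png

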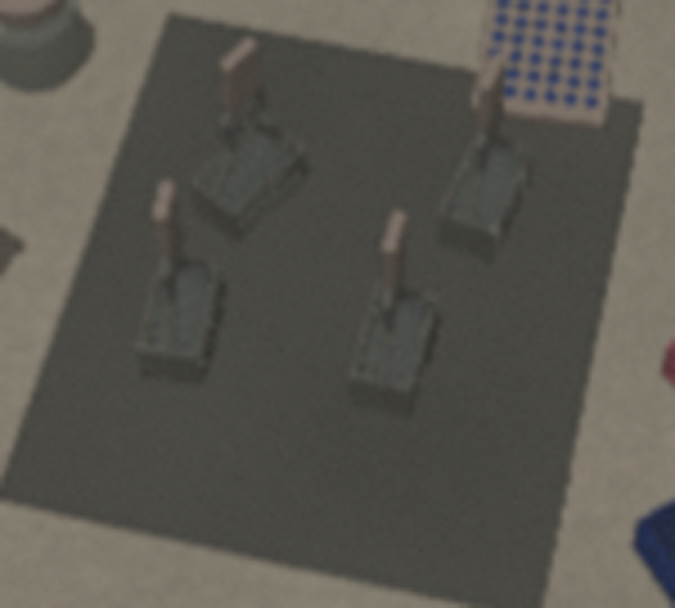

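View pics/toprail.png

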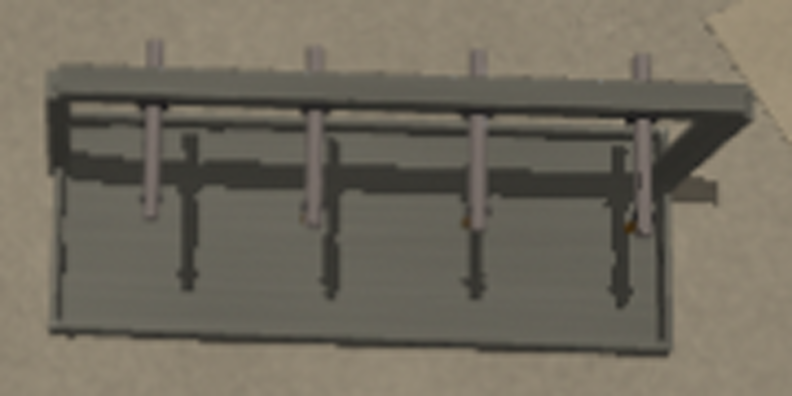

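View pics/siderail.png

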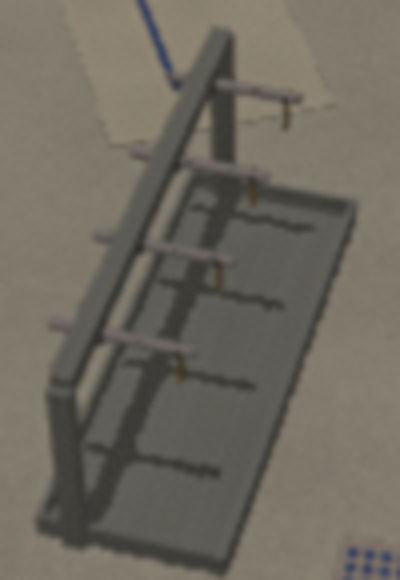

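```bash
python3 - <<'E'
from h import *
np.set_printoptions(precision=4,suppress=True)
t=load('top0'); s=load('side0')
T=lambda p:(140+p[0]/4.5-.4,170+p[1]/4.5-.4); S=lambda p:(195+p[0]/4.5-.4,225+p[1]/4.5-.4)
for n,a,b in [('A',(193,107),(166,184)),('B',(370,128),(243,48)),('C',(202,323),(398,216)),('D',(403,373),(493,62))]:
    print(n,*tri([(t,T(a),None),(s,S(b),None)]), atz(t,[T(a)],.156)[0])
T=lambda p:(275+p[0]/4.4-.4,145+p[1]/4.4-.4); S=lambda p:(220+p[0]/4-.4,80+p[1]/4-.4)
for n,a,b in [(0,(151,214),(194,348)),(1,(313,224),(231,262)),(2,(476,228),(269,177)),(3,(644,232),(301,97))]:
    print(n,*tri([(t,T(a),None),(s,S(b),None)]))
# crossbar ends from top at z .186
print(atz(t,[T((50,92)),T((752,112)),T((50,68)),T((752,88))],.186))
c=cloud(t); z=c[...,2]
print('depth cloud: heights pct', np.percentile(z[t['depth']>0],[1,50,99,99.9]))
m=(z>.145)&(z<.162)&(c[...,0]>.2)
n,l,st,ce=cv2.connectedComponentsWithStats(m.astype(np.uint8))
for i in range(1,n):
    if st[i,4]>5: print(ce[i],st[i,4],c[l==i].mean(0))
for (a,b) in [((150,160),(160,205)),]:
    pass
m=(z>.165)&(z<.2)&(c[...,0]>.3)
n,l,st,ce=cv2.connectedComponentsWithStats(m.astype(np.uint8))
for i in range(1,n):
    if st[i,4]>5: print('rail',ce[i],st[i],c[l==i].mean(0),c[l==i].min(0),c[l==i].max(0))
E
```

```text
A [0.5759 0.2779 0.1669] [np.float64(0.0007646025045609703), np.float64(0.0007646025045610332)] [0.5779 0.2804 0.156 ]
B [0.5618 0.1753 0.1607] [np.float64(0.0005970715042723283), np.float64(0.0005970715042724361)] [0.5636 0.176  0.156 ]
C [0.4483 0.2688 0.1668] [np.float64(0.00020611791078745218), np.float64(0.00020611791078743965)] [0.4497 0.2713 0.156 ]
D [0.4188 0.1542 0.1627] [np.float64(0.0005144076318272811), np.float64(0.0005144076318272611)] [0.4191 0.1551 0.156 ]
0 [ 0.5658 -0.0524  0.1817] [np.float64(0.0004285163254035105), np.float64(0.0004285163254036256)]
1 [ 0.5605 -0.147   0.1764] [np.float64(0.0005610569221496597), np.float64(0.0005610569221494285)]
2 [ 0.5543 -0.2404  0.1792] [np.float64(0.0008623256362274926), np.float64(0.0008623256362275535)]
3 [ 0.5498 -0.3356  0.1805] [np.float64(0.0008998230294297822), np.float64(0.0008998230294299421)]
[[ 0.6403  0.0056  0.186 ]
 [ 0.6196 -0.4001  0.186 ]
 [ 0.6551  0.0054  0.186 ]
 [ 0.6341 -0.4012  0.186 ]]
depth cloud: heights pct [-0.7597  0.0007  0.5146  0.5474]
[287.5556 169.3333] 9 [0.6406 0.0016 0.1513]
[439.7857 173.5714] 14 [ 0.6197 -0.3957  0.155 ]
[182.3947 193.4211] 38 [0.5785 0.2813 0.1534]
[221.6 198. ] 35 [0.5643 0.177  0.1533]
[184.5 241. ] 30 [0.4509 0.2716 0.1547]
[229.2727 252.3333] 33 [0.4197 0.1549 0.1547]
[192.4211 317.4211] 38 [0.2575 0.2456 0.1537]
[144.5556 317.9556] 45 [0.2579 0.3657 0.1537]
rail [365.6199 169.1611] [ 285  154  162   45 1918] [ 0.6274 -0.199   0.1828] [ 0.5488 -0.4068  0.1655] [0.6726 0.0082 0.193 ]
```

```bash
cat >> h.py <<'E'
def goto(st,p,yaw):
    "shift in tool axes (cm) and roll (deg) from the present pose to TCP p, yaw (deg)"
    M=R.from_euler('xyz',st['tcp_rot']).as_matrix(); d=M.T@(np.array(p)-st['position'])*100
    return dict(tx=d[0].round(2),ty=d[1].round(2),tz=d[2].round(2),roll=round(-(yaw-np.degrees(st['tcp_rot'][2])+180)%360 if 0 else -(((yaw-np.degrees(st['tcp_rot'][2]))+180)%360-180),2))
def brief(st): print('t',round(st['time'],2),'p',st['position'].round(4),'rpy',np.degrees(st['tcp_rot']).round(2),'F',st['ft_force'].round(2),'gap',round(st['finger_gap'],4),'q6',st['joint_pos'][5].round(2))
E
python3 - <<'E'
from h import *
from station import arm
print(goto(arm.sense(),(.5,.16,.33),-3.2))
E
```

```text
{'tx': np.float64(-25.72), 'ty': np.float64(43.58), 'tz': np.float64(-9.15), 'roll': np.float64(77.06)}
```

Emit:
step_arm --moves '[{"tx":-5,"ty":8,"tz":-6,"roll":10,"fingers":4},{"tx":-25.7,"ty":43.6,"tz":-9.2,"roll":77},{"tx":-25.7,"ty":43.6,"tz":-9.2,"roll":77},{"tx":-25.7,"ty":43.6,"tz":-9.2,"roll":77},{"tx":-25.7,"ty":43.6,"tz":-9.2,"roll":77},{"tx":-25.7,"ty":43.6,"tz":-9.2,"roll":77},{"tx":-25.7,"ty":43.6,"tz":-9.2,"roll":77},{"tx":-25.7,"ty":43.6,"tz":-9.2,"roll":77},{"tx":-25.7,"ty":43.6,"tz":-9.2,"roll":77},{"tx":-25.7,"ty":43.6,"tz":-9.2,"roll":77},{"tx":-25.7,"ty":43.6,"tz":-9.2,"roll":77},{"tx":-25.7,"ty":43.6,"tz":-9.2,"roll":77}]'

```text
schema error: expected keys tx, ty, tz, roll, fingers
```

```bash
cat > look.py <<'E'
import sys
from h import *
from station import arm,eyes
n=sys.argv[1]
st=arm.sense(); brief(st)
s=eyes.snapshot('wrist'); pickle.dump((s,st),open(f'pics/{n}.pkl','wb')); cv2.imwrite(f'pics/{n}.png',s['pixels'][:,:,::-1])
E
python3 look.py w1
```

```text
t 0.15 p [0.1529 0.5281 0.2383] rpy [-1.7999e+02  6.0000e-02  7.3860e+01] F [-0.    0.17  0.5 ] gap 0.0878 q6 -0.22
```

View pics/w1.png

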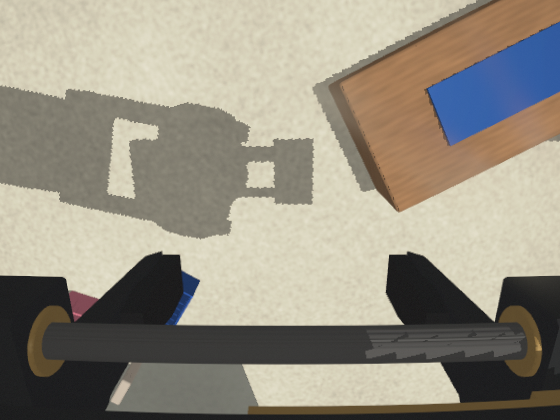

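All keys are needed in each row.

Emit:
step_arm --moves '[{"tx":-4,"ty":3,"tz":-6,"roll":10,"fingers":4},{"tx":-25.7,"ty":43.6,"tz":-9.2,"roll":77,"fingers":4},{"tx":-25.7,"ty":43.6,"tz":-9.2,"roll":77,"fingers":4},{"tx":-25.7,"ty":43.6,"tz":-9.2,"roll":77,"fingers":4},{"tx":-25.7,"ty":43.6,"tz":-9.2,"roll":77,"fingers":4},{"tx":-25.7,"ty":43.6,"tz":-9.2,"roll":77,"fingers":4},{"tx":-25.7,"ty":43.6,"tz":-9.2,"roll":77,"fingers":4},{"tx":-25.7,"ty":43.6,"tz":-9.2,"roll":77,"fingers":4},{"tx":-25.7,"ty":43.6,"tz":-9.2,"roll":77,"fingers":4},{"tx":-25.7,"ty":43.6,"tz":-9.2,"roll":77,"fingers":4},{"tx":-25.7,"ty":43.6,"tz":-9.2,"roll":77,"fingers":4},{"tx":-25.7,"ty":43.6,"tz":-9.2,"roll":77,"fingers":4}]'

```text
time: 1.7
position: [0.4995, 0.1611, 0.3309]
tcp_rot: [-3.141, -0.0, -0.053]
ft_force: [1.2, -0.8, -1.0]
finger_gap: 0.0402
```

```bash
python3 look.py w2
```

```text
t 1.7 p [0.4995 0.1611 0.3309] rpy [-179.99   -0.     -3.06] F [ 1.16 -0.79 -1.04] gap 0.0402 q6 0.14
```

View pics/w2.png

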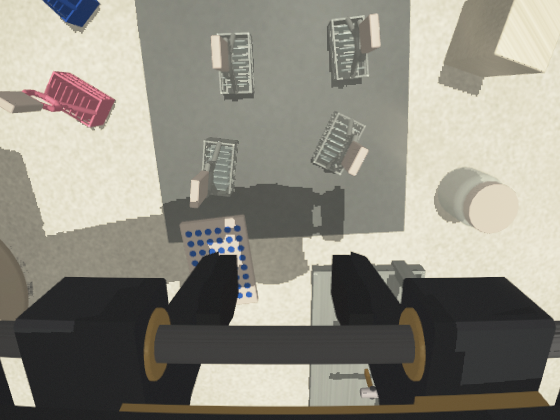

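Wrist view: four steel racks with white grips at (374,30), (356,158), (217,52) and (200,185). The blue (70,8) and pink (20,100) look-alikes are off the mat and will be left alone.

```bash
cat > plates.py <<'E'
import sys
from h import *
np.set_printoptions(precision=4,suppress=True)
def plates(s,st,zlo=.145,zhi=.165,box=(.3,.75,.05,.4)):
    c=cloud(s,st); z=c[...,2]
    m=(z>zlo)&(z<zhi)&(c[...,0]>box[0])&(c[...,0]<box[1])&(c[...,1]>box[2])&(c[...,1]<box[3])&(s['pixels'].min(2)>90)&(s['depth']>0)
    n,l,q,ce=cv2.connectedComponentsWithStats(m.astype(np.uint8)); out=[]
    for i in range(1,n):
        if q[i,4]<15: continue
        P=c[l==i]; zt=np.percentile(P[:,2],90); P=P[P[:,2]>zt-.005]
        (cx,cy),(w,h),a=cv2.minAreaRect((P[:,:2]*1000).astype(np.float32))
        if w>h: a+=90;   # long side direction
        # a: direction of short side (normal)
        a=(a+90)%180-90
        print('px',ce[i].round(0),'n',len(P),'mean',P.mean(0),'rect mm',round(cx,1),round(cy,1),round(min(w,h),1),round(max(w,h),1),'normal yaw',round(a,1),'ztop',zt.round(4))
if __name__=='__main__':
    s,st=load(sys.argv[1]); plates(s,st)
E
python3 plates.py w2
python3 - <<'E'
from h import *
s,st=load('w2'); crop(s,140,0,440,260,2.6,'w2c')
t=load('top0')
# per-view: same with top-face center pixel vs top view triangulation
E
```

```text
px [373.  31.] n 370 mean [0.5771 0.2813 0.1529] rect mm 577.6 281.6 8.6 26.0 normal yaw 3.6 ztop 0.1541
px [217.  51.] n 343 mean [0.4501 0.2727 0.153 ] rect mm 449.8 272.4 8.4 25.6 normal yaw -1.2 ztop 0.1541
px [357. 160.] n 299 mean [0.5629 0.1774 0.1527] rect mm 563.2 177.0 8.3 26.1 normal yaw -28.6 ztop 0.1538
px [195. 192.] n 273 mean [0.4191 0.1561 0.1526] rect mm 418.9 155.6 8.1 26.0 normal yaw -7.7 ztop 0.1537
```

View pics/w2c.png

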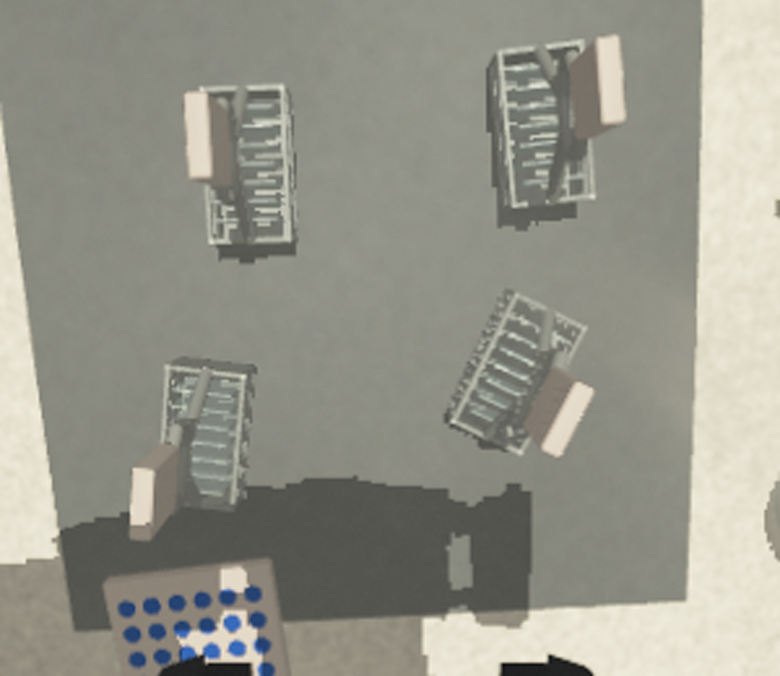

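The grip tops fit 8×26 mm plates, and the views agree on their positions. Now I'll measure the rail with the wrist camera from two places.

Emit:
step_arm --moves '[{"tx":3,"ty":31,"tz":-4,"roll":0,"fingers":4},{"tx":3,"ty":31,"tz":-4,"roll":0,"fingers":4},{"tx":3,"ty":31,"tz":-4,"roll":0,"fingers":4},{"tx":3,"ty":31,"tz":-4,"roll":0,"fingers":4},{"tx":3,"ty":31,"tz":-4,"roll":0,"fingers":4},{"tx":3,"ty":31,"tz":-4,"roll":0,"fingers":4},{"tx":3,"ty":31,"tz":-4,"roll":0,"fingers":4},{"tx":3,"ty":31,"tz":-4,"roll":0,"fingers":4}]'

```text
time: 2.75
position: [0.5132, -0.1493, 0.3709]
tcp_rot: [-3.141, -0.0, -0.053]
ft_force: [0.1, -0.9, 0.0]
finger_gap: 0.0404
```

```bash
python3 look.py r1
```

```text
t 2.75 p [ 0.5132 -0.1493  0.3709] rpy [-1.7999e+02 -1.0000e-02 -3.0200e+00] F [ 0.06 -0.86  0.02] gap 0.0404 q6 -0.45
```

Emit:
step_arm --moves '[{"tx":1,"ty":15,"tz":0,"roll":0,"fingers":4},{"tx":1,"ty":15,"tz":0,"roll":0,"fingers":4},{"tx":1,"ty":15,"tz":0,"roll":0,"fingers":4},{"tx":1,"ty":15,"tz":0,"roll":0,"fingers":4},{"tx":1,"ty":15,"tz":0,"roll":0,"fingers":4}]'

```text
time: 3.42
position: [0.5153, -0.2998, 0.3711]
tcp_rot: [-3.142, -0.0, -0.053]
ft_force: [0.2, 0.3, -0.0]
finger_gap: 0.0403
```

```bash
python3 look.py r2
```

```text
t 3.42 p [ 0.5153 -0.2998  0.3711] rpy [-1.80e+02 -2.00e-02 -3.05e+00] F [ 0.18  0.35 -0.04] gap 0.0403 q6 -0.67
```

View pics/r1.png

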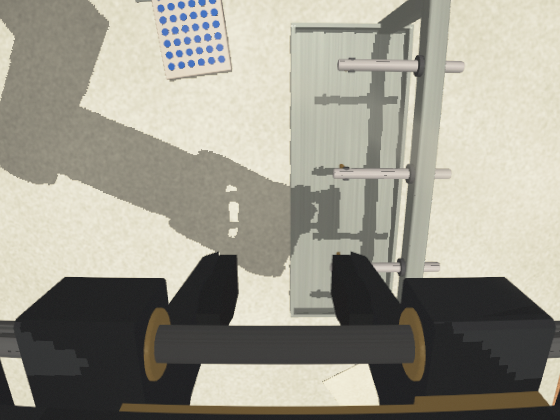

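View pics/r2.png

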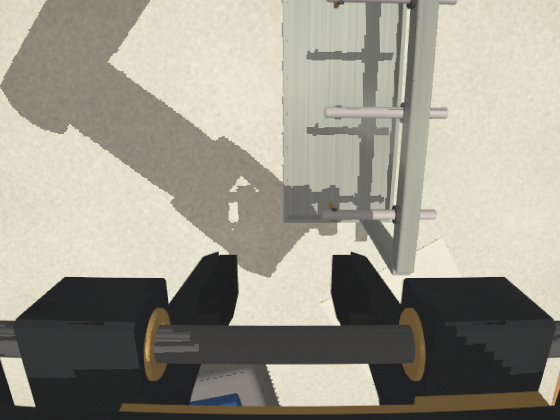

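```bash
python3 - <<'E'
from h import *
np.set_printoptions(precision=4,suppress=True)
for n in ['r1','r2']:
    s,st=load(n); c=cloud(s,st); z=c[...,2]
    for k,(bx,by) in enumerate([(.566,-.052),(.5605,-.147),(.5543,-.24),(.5498,-.3356)]):
        m=(abs(c[...,1]-by)<.012)&(z>.168)&(z<.2)&(c[...,0]>bx-.03)&(c[...,0]<bx+.055)&(s['depth']>0)
        if m.sum()<40: continue
        P=c[m]; v,u=np.nonzero(m)
        # axis
        x=P[:,0]; g=np.linspace(x.min()+.004,x.max()-.004,8); cy=[ (P[abs(x-q)<.003][:,1].min()+P[abs(x-q)<.003][:,1].max())/2 for q in g]; 
        zt=[np.percentile(P[abs(x-q)<.003][:,2],95) for q in g]
        a,b=np.polyfit(g,cy,1)
        print(n,k,'n',len(P),'tip x',np.sort(x)[:6],'y at tip',(a*x.min()+b).round(4),'yaw',np.degrees(np.arctan(a)).round(2),'ztop',np.array(zt),'upx',u.min())
    m=(z>.17)&(z<.2)&(c[...,0]>.6)
    P=c[m]
    for q in [-.10,-.19,-.29]:
        Q=P[abs(P[:,1]-q)<.004]
        if len(Q)>10: print('bar',q,Q[:,0].min(),Q[:,0].max(),np.percentile(Q[:,2],90))
s,st=load('r1')
crop(s,300,30,480,200,4.4,'r1c')
s,st=load('r2'); crop(s,300,80,480,230,4.4,'r2c')
E
```

```text
r1 0 n 859 tip x [0.5633 0.5633 0.5635 0.5635 0.5635 0.5635] y at tip -0.0521 yaw -2.91 ztop [0.1798 0.1798 0.18   0.1799 0.1803 0.1797 0.1798 0.1796] upx 337
r1 1 n 709 tip x [0.5576 0.5578 0.5578 0.5579 0.5579 0.558 ] y at tip -0.1467 yaw -2.69 ztop [0.1798 0.1799 0.1794 0.1796 0.18   0.1797 0.1798 0.1795] upx 333Traceback (most recent call last):
  File "<stdin>", line 10, in <module>
    return umr_minimum(a, axis, None, out, keepdims, initial, where)
ValueError: zero-size array to reduction operation minimum which has no identity
```

```bash
python3 - <<'E'
from h import *
np.set_printoptions(precision=4,suppress=True)
for n,ks in [('r1',(0,1)),('r2',(2,3))]:
    s,st=load(n); c=cloud(s,st); z=c[...,2]
    for k,(bx,by) in enumerate([(.566,-.052),(.5605,-.147),(.5543,-.24),(.5498,-.3356)]):
        if k not in ks: continue
        m=(abs(c[...,1]-by)<.012)&(z>.168)&(z<.2)&(c[...,0]>bx-.03)&(c[...,0]<bx+.055)&(s['depth']>0)
        P=c[m]; x=P[:,0]; L=[]
        for q in np.linspace(x.min()+.004,x.max()-.004,10):
            Q=P[abs(x-q)<.003]
            if len(Q)>5: L.append((q,(Q[:,1].min()+Q[:,1].max())/2,np.percentile(Q[:,2],95)))
        L=np.array(L); a,b=np.polyfit(L[:,0],L[:,1],1)
        print(n,k,len(P),'tip x',np.sort(x)[3],'y',(a*x.min()+b).round(4),'yaw',np.degrees(np.arctan(a)).round(2),'ztop',L[:,2].mean())
    m=(z>.17)&(z<.2)&(c[...,0]>.6); P=c[m]
    for q in [-.10,-.19,-.29]:
        Q=P[abs(P[:,1]-q)<.004]
        if len(Q)>10: print('bar',q,Q[:,0].min(),Q[:,0].max(),np.percentile(Q[:,2],90))
s,st=load('r1')
crop(s,300,30,480,200,4.4,'r1c')
s,st=load('r2'); crop(s,300,80,480,230,4.4,'r2c')
E
```

```text
r1 0 859 tip x 0.563510347541567 y -0.0523 yaw -2.76 ztop 0.17981785488109242
r1 1 709 tip x 0.5578727490913465 y -0.1468 yaw -2.51 ztop 0.17967015045528825
bar -0.1 0.6330049635302218 0.6509975413092874 0.18608224175816385
bar -0.19 0.6287141543507766 0.6464191092315034 0.18589543328036742
r2 2 760 tip x 0.5529104065316426 y -0.2414 yaw -3.75 ztop 0.17984171094303275
r2 3 624 tip x 0.5484923478206941 y -0.3366 yaw -2.52 ztop 0.17949215785206316
bar -0.19 0.6284602783987553 0.6467465266262915 0.1859627786325999
bar -0.29 0.6236252314863084 0.6419614477419348 0.18589023713031844
```

View pics/r1c.png

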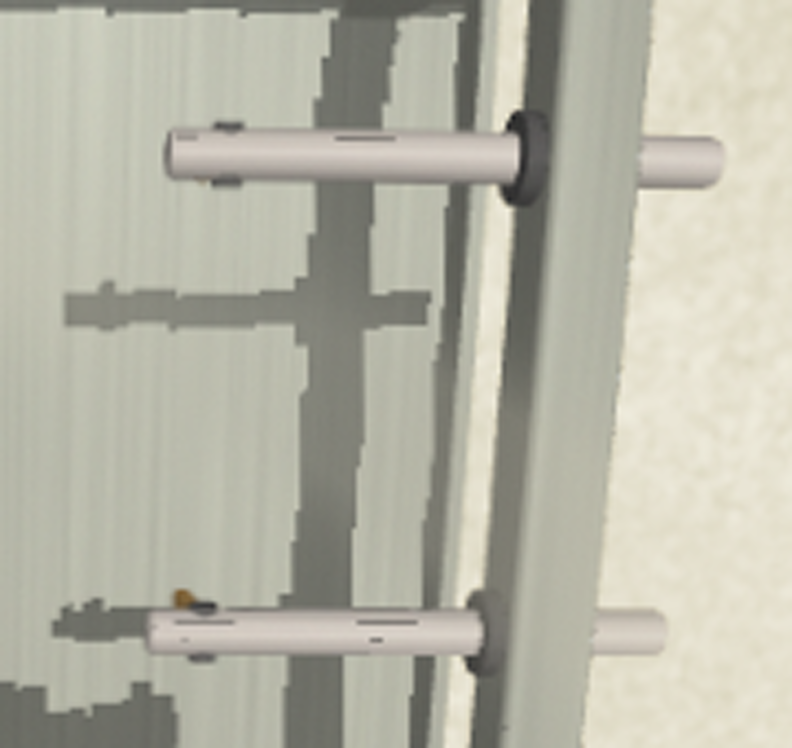

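View pics/r2c.png

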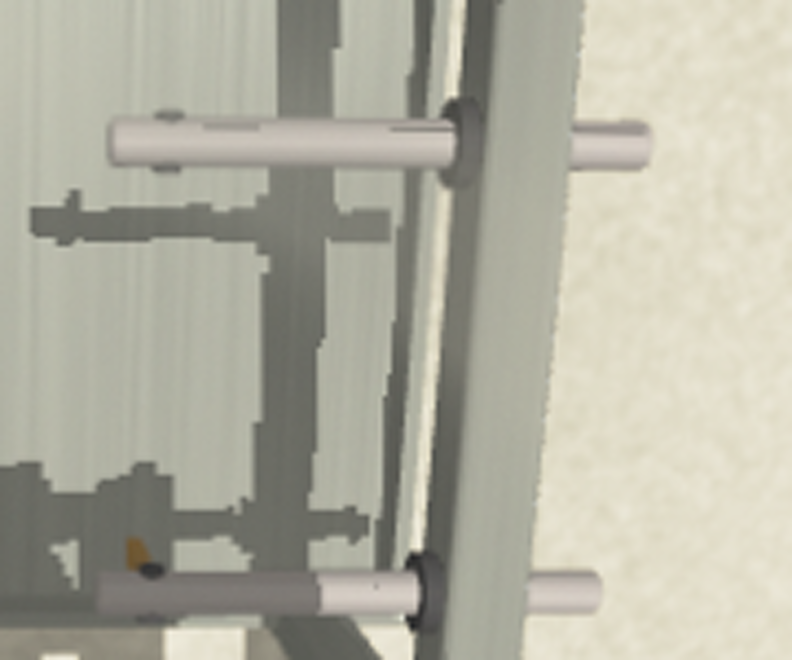

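Peg tips (x, y): 0 (.5635,−.0523), 1 (.5579,−.1468), 2 (.5529,−.2414), 3 (.5485,−.3366). The peg tops are at z≈.180, so the axis is at .175, and the peg yaw is about −3.0°. I'll go back to the racks and look again before grasping.

Emit:
step_arm --moves '[{"tx":-5,"ty":-44,"tz":4,"roll":0,"fingers":4},{"tx":-5,"ty":-44,"tz":4,"roll":0,"fingers":4},{"tx":-5,"ty":-44,"tz":4,"roll":0,"fingers":4},{"tx":-5,"ty":-44,"tz":4,"roll":0,"fingers":4},{"tx":-5,"ty":-44,"tz":4,"roll":0,"fingers":4},{"tx":-5,"ty":-44,"tz":4,"roll":0,"fingers":4},{"tx":-5,"ty":-44,"tz":4,"roll":0,"fingers":4},{"tx":-5,"ty":-44,"tz":4,"roll":0,"fingers":4},{"tx":-5,"ty":-44,"tz":4,"roll":0,"fingers":4},{"tx":-5,"ty":-44,"tz":4,"roll":0,"fingers":4},{"tx":-5,"ty":-44,"tz":4,"roll":0,"fingers":4}]'

```text
time: 4.85
position: [0.4894, 0.1397, 0.3309]
tcp_rot: [3.141, -0.0, -0.057]
ft_force: [-0.4, -0.5, -0.7]
finger_gap: 0.0401
```

```bash
python3 look.py w3; python3 plates.py w3; python3 - <<'E'
from h import *
s,st=load('w3')
print(goto(st,(.419,.156,.22),-7.7),goto(st,(.419,.156,.121),-7.7))
E
```

```text
t 4.85 p [0.4894 0.1397 0.3309] rpy [ 1.7999e+02 -2.0000e-02 -3.2500e+00] F [-0.42 -0.5  -0.71] gap 0.0401 q6 0.1
px [385.  10.] n 215 mean [0.5775 0.2757 0.1529] rect mm 577.9 276.2 9.0 14.5 normal yaw 1.7 ztop 0.1541
px [226.  23.] n 365 mean [0.45   0.2722 0.153 ] rect mm 449.8 272.1 8.4 25.9 normal yaw -1.9 ztop 0.1541
px [369. 134.] n 313 mean [0.5631 0.1773 0.1527] rect mm 563.5 177.2 8.2 26.1 normal yaw -28.7 ztop 0.1539
px [203. 169.] n 288 mean [0.419  0.1558 0.1528] rect mm 418.7 155.5 8.2 26.0 normal yaw -10.7 ztop 0.1538
{'tx': np.float64(-7.12), 'ty': np.float64(-1.23), 'tz': np.float64(11.09), 'roll': np.float64(4.45)} {'tx': np.float64(-7.13), 'ty': np.float64(-1.23), 'tz': np.float64(20.99), 'roll': np.float64(4.45)}
```

Emit:
step_arm --moves '[{"tx":-7.1,"ty":-1.2,"tz":3,"roll":5.5,"fingers":4},{"tx":-7.1,"ty":-1.2,"tz":6,"roll":5.5,"fingers":4},{"tx":-7.1,"ty":-1.2,"tz":10,"roll":5.5,"fingers":4},{"tx":-7.1,"ty":-1.2,"tz":14,"roll":5.5,"fingers":4},{"tx":-7.1,"ty":-1.2,"tz":17,"roll":5.5,"fingers":4},{"tx":-7.1,"ty":-1.2,"tz":19.5,"roll":5.5,"fingers":4},{"tx":-7.1,"ty":-1.2,"tz":21,"roll":5.5,"fingers":4},{"tx":-7.1,"ty":-1.2,"tz":21,"roll":5.5,"fingers":4},{"tx":-7.1,"ty":-1.2,"tz":21,"roll":5.5,"fingers":0.3},{"tx":-7.1,"ty":-1.2,"tz":21,"roll":5.5,"fingers":0.3},{"tx":-7.1,"ty":-1.2,"tz":21,"roll":5.5,"fingers":0.3},{"tx":-7.1,"ty":-1.2,"tz":21,"roll":5.5,"fingers":0.3},{"tx":-7.1,"ty":-1.2,"tz":21,"roll":5.5,"fingers":0.3},{"tx":-7.1,"ty":-1.2,"tz":21,"roll":5.5,"fingers":0.3}]' --squeeze 25

```text
time: 6.65
position: [0.4192, 0.1567, 0.1211]
tcp_rot: [-3.141, -0.001, -0.151]
ft_force: [-0.6, 0.3, 5.3]
finger_gap: 0.0077
```

Emit:
step_arm --moves '[{"tx":0,"ty":0,"tz":-1,"roll":0,"fingers":0.3},{"tx":0,"ty":0,"tz":-3,"roll":0,"fingers":0.3},{"tx":0,"ty":0,"tz":-6,"roll":0,"fingers":0.3},{"tx":0,"ty":0,"tz":-9,"roll":0,"fingers":0.3},{"tx":0,"ty":0,"tz":-12,"roll":0,"fingers":0.3},{"tx":0,"ty":0,"tz":-15,"roll":0,"fingers":0.3},{"tx":0,"ty":0,"tz":-17,"roll":0,"fingers":0.3},{"tx":0,"ty":0,"tz":-18,"roll":0,"fingers":0.3},{"tx":0,"ty":0,"tz":-18,"roll":0,"fingers":0.3}]'

```text
time: 7.78
position: [0.4188, 0.1566, 0.3008]
tcp_rot: [-3.142, -0.0, -0.151]
ft_force: [0.6, 0.4, -2.2]
finger_gap: 0.0079
```

```bash
python3 look.py w4; python3 - <<'E'
from h import *
s,st=load('w4')
u=np.array([np.cos(np.radians(-3)),np.sin(np.radians(-3))])
tips=np.array([[.5635,-.0523],[.5579,-.1468],[.5529,-.2414],[.5485,-.3366]])
for k in (3,2,1,0):
    e=tips[k]-.045*u
    print(k,'pre',e,goto(st,(*e,.30),-3))
E
```

```text
t 7.78 p [0.4188 0.1566 0.3008] rpy [-1.80e+02 -1.00e-02 -8.64e+00] F [ 0.63  0.44 -2.17] gap 0.0079 q6 0.24
3 pre [ 0.50356167 -0.33424488] {'tx': np.float64(15.75), 'ty': np.float64(47.26), 'tz': np.float64(0.08), 'roll': np.float64(-5.64)}
2 pre [ 0.50796167 -0.23904488] {'tx': np.float64(14.76), 'ty': np.float64(37.78), 'tz': np.float64(0.08), 'roll': np.float64(-5.64)}
1 pre [ 0.51296167 -0.14444488] {'tx': np.float64(13.83), 'ty': np.float64(28.35), 'tz': np.float64(0.08), 'roll': np.float64(-5.64)}
0 pre [ 0.51856167 -0.04994488] {'tx': np.float64(12.96), 'ty': np.float64(18.92), 'tz': np.float64(0.08), 'roll': np.float64(-5.64)}
```

View pics/w4.png

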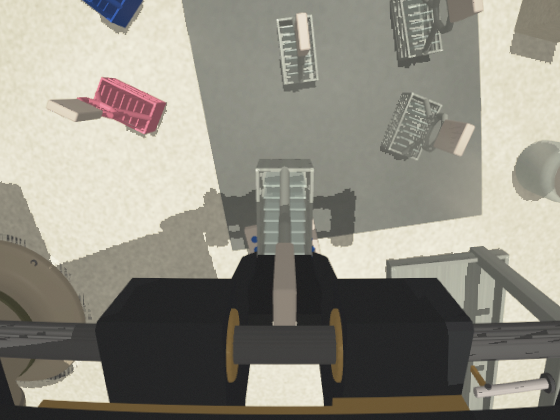

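```bash
cat > held.py <<'E'
import sys
from h import *
np.set_printoptions(precision=4,suppress=True)
s,st=load(sys.argv[1])
h,w=s['depth'].shape; v,u=np.mgrid[:h,:w]
n=cv2.undistortPoints(np.c_[u.ravel(),v.ravel()].astype(float).reshape(-1,1,2),K(s),D(s)).reshape(-1,2)
P=np.c_[n,np.ones(len(n))]*s['depth'].reshape(-1,1); H=s['hand_eye']; P=P@H[:3,:3].T+H[:3,3]
ok=s['depth'].ravel()>0
a=ok&(abs(P[:,0])<.026)&(P[:,1]>-.045)&(P[:,1]<.04)&(P[:,2]>.05)&(P[:,2]<.125)
B=P[a]; print('basket n',len(B),'x',np.percentile(B[:,0],[1,99]),'mid',np.percentile(B[:,0],[1,99]).mean(),'ymin',np.percentile(B[:,1],1),'z top rim',np.percentile(B[:,2],5))
uu=u.ravel();vv=v.ravel()
c=s['pixels'].reshape(-1,3)
a=ok&(abs(P[:,0])<.006)&(abs(P[:,2])<.04)&(abs(P[:,1])<.03)&(c.min(1)>90)
B=P[a]; 
if len(B): print('plate n',len(B),'x',np.percentile(B[:,0],[2,98]),'ymin',np.percentile(B[:,1],[2,20,50]),'z',np.percentile(B[:,2],[1,99]))
E
python3 held.py w4
```

```text
basket n 4798 x [-0.0182  0.0173] mid -0.0004547713187209781 ymin -0.030548948822449698 z top rim 0.07004853626587232
plate n 2084 x [-0.0042  0.0031] ymin [-0.0167 -0.0114 -0.0108] z [-0.033   0.0338]
```

Emit:
step_arm --moves '[{"tx":0.5,"ty":1.5,"tz":0,"roll":0,"fingers":0.3},{"tx":1.5,"ty":4.5,"tz":0,"roll":-1,"fingers":0.3},{"tx":3,"ty":9,"tz":0,"roll":-2,"fingers":0.3},{"tx":4.7,"ty":14,"tz":0,"roll":-3,"fingers":0.3},{"tx":6.4,"ty":19,"tz":0,"roll":-4,"fingers":0.3},{"tx":8,"ty":24,"tz":0,"roll":-5,"fingers":0.3},{"tx":9.7,"ty":29,"tz":0,"roll":-5.6,"fingers":0.3},{"tx":11.3,"ty":34,"tz":0,"roll":-5.6,"fingers":0.3},{"tx":13,"ty":39,"tz":0,"roll":-5.6,"fingers":0.3},{"tx":14.3,"ty":43,"tz":0,"roll":-5.6,"fingers":0.3},{"tx":15.2,"ty":45.5,"tz":0,"roll":-5.6,"fingers":0.3},{"tx":15.75,"ty":47.1,"tz":0,"roll":-5.6,"fingers":0.3},{"tx":15.75,"ty":47.1,"tz":0,"roll":-5.6,"fingers":0.3},{"tx":15.75,"ty":47.1,"tz":0,"roll":-5.6,"fingers":0.3}]'

```text
time: 9.57
position: [0.5037, -0.3319, 0.3008]
tcp_rot: [-3.141, 0.0, -0.053]
ft_force: [0.6, 0.1, -2.0]
finger_gap: 0.0082
```

```bash
python3 look.py p3a; python3 held.py p3a; python3 - <<'E'
from h import *
s,st=load('p3a')
u=np.array([np.cos(np.radians(-3)),np.sin(np.radians(-3))]); y=np.array([-u[1],u[0]])
tip=np.array([.5485,-.3366])
print(goto(st,(*(tip-.045*u+.0015*y),.199),-3))
E
```

```text
t 9.57 p [ 0.5037 -0.3319  0.3008] rpy [-1.7998e+02  1.0000e-02 -3.0100e+00] F [ 0.57  0.11 -1.99] gap 0.0082 q6 -0.73
basket n 4793 x [-0.018   0.0174] mid -0.00032108179131939453 ymin -0.030564845634341826 z top rim 0.06980024093781144
plate n 2045 x [-0.0041  0.0031] ymin [-0.0165 -0.0113 -0.0108] z [-0.0329  0.031 ]
{'tx': np.float64(-0.0), 'ty': np.float64(0.09), 'tz': np.float64(10.18), 'roll': np.float64(-0.01)}
```

View pics/p3a.png

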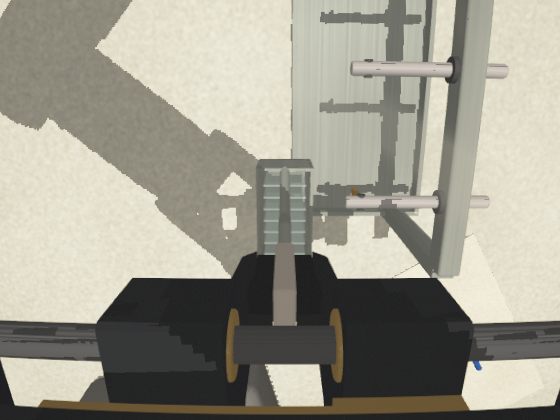

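```bash
python3 - <<'E'
from h import *
s,st=load('p3a'); c=cloud(s,st)
for (x0,x1,y0,y1) in [(340,430,190,213),(345,445,58,80)]:
    m=np.zeros(c.shape[:2],bool); m[y0:y1,x0:x1]=1
    m&=(c[...,2]>.168)&(c[...,2]<.19); P=c[m]
    L=[]
    for q in np.linspace(P[:,0].min()+.004,P[:,0].max()-.004,8):
        Q=P[abs(P[:,0]-q)<.003]; L.append((q,(Q[:,1].min()+Q[:,1].max())/2))
    a,b=np.polyfit(*np.array(L).T,1); xm=np.sort(P[:,0])[3]
    print(xm,a*xm+b,np.degrees(a),P[:,2].max())
E
```

```text
0.5483416246018961 -0.3368379136290679 -2.806041775560444 0.18085789715982198
0.553218518905401 -0.2420669523094921 -3.1500294981135077 0.1816268462147017
```

Emit:
step_arm --moves '[{"tx":0,"ty":0.1,"tz":1.5,"roll":0,"fingers":0.3},{"tx":0,"ty":0.1,"tz":4,"roll":0,"fingers":0.3},{"tx":0,"ty":0.1,"tz":7,"roll":0,"fingers":0.3},{"tx":0,"ty":0.1,"tz":9,"roll":0,"fingers":0.3},{"tx":0,"ty":0.1,"tz":10.1,"roll":0,"fingers":0.3},{"tx":0,"ty":0.1,"tz":10.1,"roll":0,"fingers":0.3},{"tx":0,"ty":0.1,"tz":10.1,"roll":0,"fingers":0.3}]'

```text
time: 10.5
position: [0.5041, -0.3338, 0.2008]
tcp_rot: [3.14, -0.001, -0.053]
ft_force: [-0.6, -0.1, -1.6]
finger_gap: 0.008
```

```bash
python3 look.py p3b; python3 - <<'E'
from h import *
from station import eyes
s=eyes.snapshot('side'); crop(s,180,40,330,160,5,'p3bs')
E
```

```text
t 10.5 p [ 0.5041 -0.3338  0.2008] rpy [ 1.7993e+02 -8.0000e-02 -3.0300e+00] F [-0.63 -0.08 -1.6 ] gap 0.008 q6 -0.73
```

View pics/p3b.png

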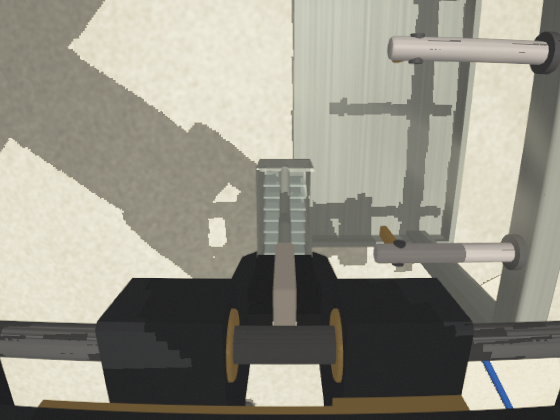

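View pics/p3bs.png

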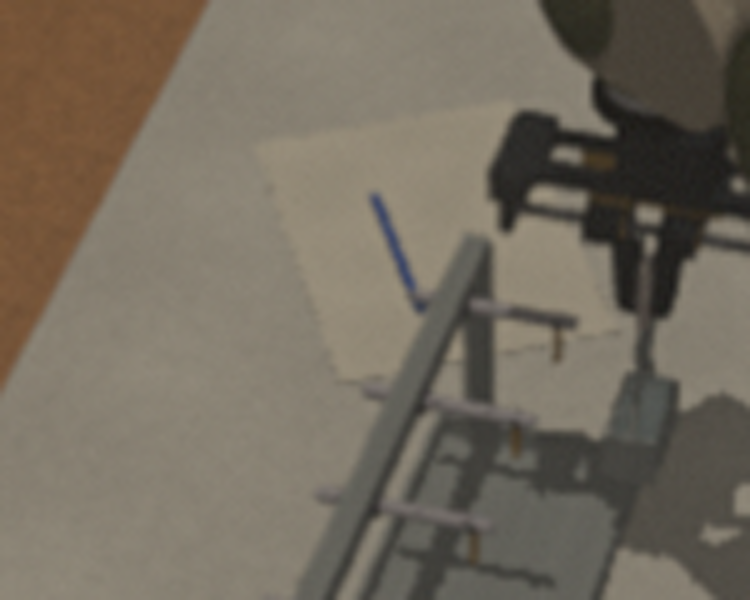

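Emit:
step_arm --moves '[{"tx":1.5,"ty":0,"tz":0,"roll":0,"fingers":0.3},{"tx":3,"ty":0,"tz":0,"roll":0,"fingers":0.3},{"tx":4.5,"ty":0,"tz":0,"roll":0,"fingers":0.3},{"tx":5.5,"ty":0,"tz":0,"roll":0,"fingers":0.3},{"tx":6,"ty":0,"tz":0,"roll":0,"fingers":0.3},{"tx":6.5,"ty":0,"tz":0,"roll":0,"fingers":0.3},{"tx":6.5,"ty":0,"tz":0,"roll":0,"fingers":0.3}]'

```text
time: 11.48
position: [0.5688, -0.3371, 0.1997]
tcp_rot: [-3.142, 0.0, -0.053]
ft_force: [0.2, -0.1, -2.7]
finger_gap: 0.0079
```

```bash
cat > sv.py <<'E'
import sys
from h import *
from station import eyes
n=sys.argv[1]; b=[int(i) for i in sys.argv[2:6]]
s=eyes.snapshot('side'); pickle.dump(s,open(f'pics/{n}.pkl','wb')); crop(s,*b,min(700/(b[2]-b[0]),560/(b[3]-b[1])),n)
E
python3 sv.py p3c 240 70 320 140; python3 look.py p3cw
```

```text
t 11.53 p [ 0.5686 -0.3372  0.1997] rpy [-1.80e+02  1.00e-02 -3.05e+00] F [-0.52 -0.48 -2.13] gap 0.0078 q6 -0.66
```

View pics/p3c.png

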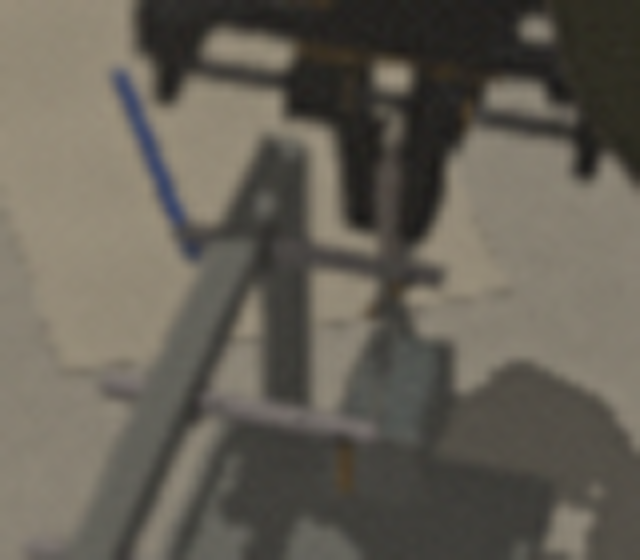

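View pics/p3cw.png

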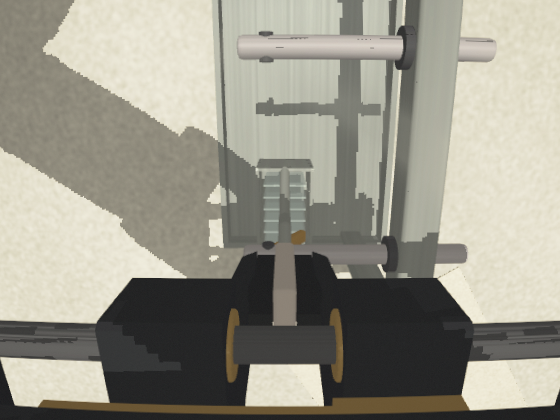

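The eye is on peg 3 and the keeper is being lifted, so I'll push on.

Emit:
step_arm --moves '[{"tx":0.7,"ty":0,"tz":0,"roll":0,"fingers":0.3},{"tx":1.4,"ty":0,"tz":0,"roll":0,"fingers":0.3},{"tx":2.1,"ty":0,"tz":0,"roll":0,"fingers":0.3},{"tx":2.6,"ty":0,"tz":0,"roll":0,"fingers":0.3},{"tx":2.8,"ty":0,"tz":0,"roll":0,"fingers":0.3},{"tx":2.8,"ty":0,"tz":0,"roll":0,"fingers":0.3},{"tx":2.8,"ty":0,"tz":0,"roll":0,"fingers":0.3}]'

```text
time: 12.45
position: [0.5966, -0.3386, 0.1998]
tcp_rot: [3.142, 0.0, -0.053]
ft_force: [-0.2, 0.0, -2.9]
finger_gap: 0.0078
```

```bash
python3 sv.py p3d 240 70 320 140; python3 look.py p3dw
```

```text
t 12.5 p [ 0.5965 -0.3387  0.1998] rpy [180.     0.    -3.06] F [ 0.35  0.02 -2.05] gap 0.008 q6 -0.64
```

View pics/p3d.png

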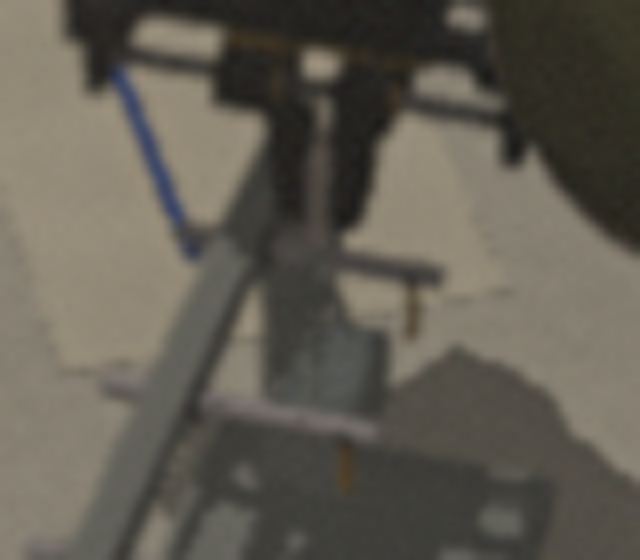

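View pics/p3dw.png

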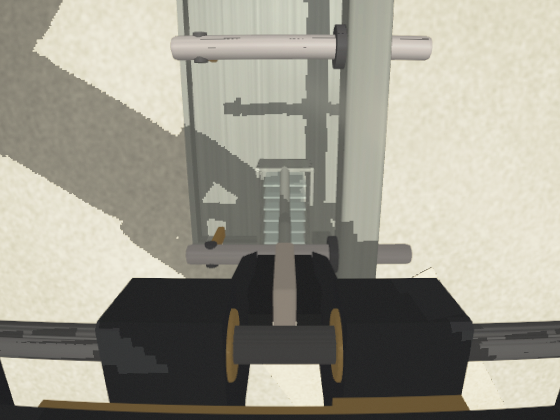

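The keeper hangs shut behind the eye, at (412,310) in the crop. Now the tug.

Emit:
step_arm --moves '[{"tx":-0.8,"ty":0,"tz":0,"roll":0,"fingers":0.3},{"tx":-1.6,"ty":0,"tz":0,"roll":0,"fingers":0.3},{"tx":-2.2,"ty":0,"tz":0,"roll":0,"fingers":0.3},{"tx":-2.5,"ty":0,"tz":0,"roll":0,"fingers":0.3},{"tx":-2.7,"ty":0,"tz":0,"roll":0,"fingers":0.3},{"tx":-2.9,"ty":0,"tz":0,"roll":0,"fingers":0.3},{"tx":-3.1,"ty":0,"tz":0,"roll":0,"fingers":0.3},{"tx":-3.2,"ty":0,"tz":0,"roll":0,"fingers":0.3},{"tx":-3.3,"ty":0,"tz":0,"roll":0,"fingers":0.3}]'

```text
time: 13.68
position: [0.5644, -0.3369, 0.1998]
tcp_rot: [3.141, -0.002, -0.053]
ft_force: [4.8, 0.4, -3.3]
finger_gap: 0.0076
```

Emit:
step_arm --moves '[{"tx":-0.1,"ty":0,"tz":0,"roll":0,"fingers":0.3},{"tx":-0.2,"ty":0,"tz":0,"roll":0,"fingers":0.3},{"tx":-0.3,"ty":0,"tz":0,"roll":0,"fingers":0.3},{"tx":-0.4,"ty":0,"tz":0,"roll":0,"fingers":0.3}]'

```text
time: 14.18
position: [0.5603, -0.3366, 0.1998]
tcp_rot: [3.141, -0.002, -0.053]
ft_force: [4.9, -0.2, -3.6]
finger_gap: 0.0077
```

Emit:
step_arm --moves '[{"tx":-0.1,"ty":0,"tz":0,"roll":0,"fingers":0.3},{"tx":-0.2,"ty":0,"tz":0,"roll":0,"fingers":0.3},{"tx":-0.3,"ty":0,"tz":0,"roll":0,"fingers":0.3},{"tx":-0.4,"ty":0,"tz":0,"roll":0,"fingers":0.3}]'

```text
time: 14.68
position: [0.5563, -0.3364, 0.1998]
tcp_rot: [3.141, -0.002, -0.053]
ft_force: [4.1, -0.1, -2.7]
finger_gap: 0.008
```

Emit:
step_arm --moves '[{"tx":-0.1,"ty":0,"tz":0,"roll":0,"fingers":0.3},{"tx":-0.2,"ty":0,"tz":0,"roll":0,"fingers":0.3},{"tx":-0.3,"ty":0,"tz":0,"roll":0,"fingers":0.3}]'

```text
time: 15.05
position: [0.5533, -0.3363, 0.1998]
tcp_rot: [3.141, -0.002, -0.053]
ft_force: [5.2, -0.5, -3.8]
finger_gap: 0.0078
```

Emit:
step_arm --moves '[{"tx":-0.1,"ty":0,"tz":0,"roll":0,"fingers":0.3},{"tx":-0.2,"ty":0,"tz":0,"roll":0,"fingers":0.3}]'

```text
time: 15.3
position: [0.5513, -0.3362, 0.1998]
tcp_rot: [3.141, -0.002, -0.053]
ft_force: [6.2, -0.2, -3.5]
finger_gap: 0.0077
```

Emit:
step_arm --moves '[{"tx":-0.1,"ty":0,"tz":0,"roll":0,"fingers":0.3}]'

```text
time: 15.42
position: [0.5505, -0.3361, 0.1998]
tcp_rot: [3.141, -0.002, -0.053]
ft_force: [6.8, 0.0, -3.6]
finger_gap: 0.0081
```

Emit:
step_arm --moves '[{"tx":-0.1,"ty":0,"tz":0,"roll":0,"fingers":0.3}]'

```text
time: 15.55
position: [0.5498, -0.336, 0.1999]
tcp_rot: [3.141, -0.003, -0.053]
ft_force: [7.9, 0.3, -4.1]
finger_gap: 0.0079
```

Emit:
step_arm --moves '[{"tx":-0.1,"ty":0,"tz":0,"roll":0,"fingers":0.3}]'

```text
time: 15.68
position: [0.549, -0.3359, 0.1999]
tcp_rot: [3.141, -0.004, -0.053]
ft_force: [9.2, 0.9, -4.1]
finger_gap: 0.0081
```

Emit:
step_arm --moves '[{"tx":-0.1,"ty":0,"tz":0,"roll":0,"fingers":0.3},{"tx":-0.1,"ty":0,"tz":0,"roll":0,"fingers":0.3}]'

```text
time: 15.92
position: [0.5482, -0.336, 0.2]
tcp_rot: [3.141, -0.004, -0.053]
ft_force: [10.5, -0.5, -3.3]
finger_gap: 0.0084
```

```bash
python3 sv.py p3e 240 70 320 140; python3 look.py p3ew
```

```text
t 15.97 p [ 0.5483 -0.3359  0.1999] rpy [179.97  -0.23  -3.01] F [ 9.49  0.37 -4.22] gap 0.0081 q6 -0.68
```

View pics/p3e.png

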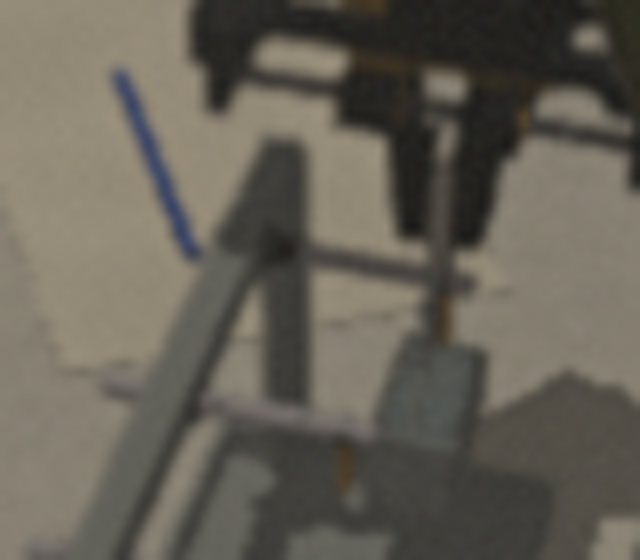

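View pics/p3ew.png

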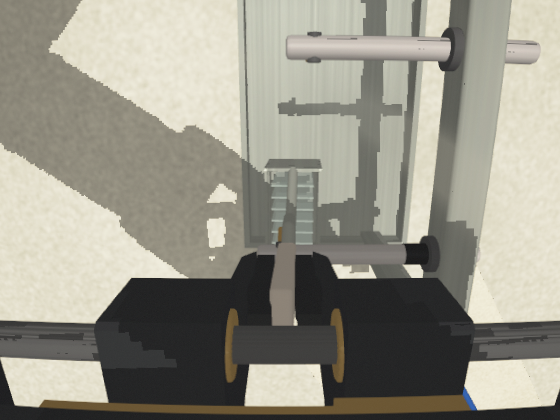

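```bash
cat > tip.py <<'E'
import sys
from h import *
# tip.py view k : x-range of points on peg k
tips=np.array([[.5635,-.0523],[.5579,-.1468],[.5529,-.2414],[.5485,-.3367]])
s,st=load(sys.argv[1]); c=cloud(s,st); u=np.array([np.cos(np.radians(3)),-np.sin(np.radians(3))])
for k in map(int,sys.argv[2:]):
    d=c[...,:2]-tips[k]; a=d@u; b=d@np.array([-u[1],u[0]])
    m=(abs(b)<.004)&(c[...,2]>.174)&(c[...,2]<.184)&(a>-.05)&(a<.06)&(s['depth']>0)
    v,w=np.nonzero(m)
    if m.sum(): print(k,m.sum(),'along',np.sort(a[m])[[3,-4]].round(4),'first px',w[a[m].argmin()],v[a[m].argmin()], 'hist',np.histogram(a[m],np.arange(-.03,.061,.01))[0])
E
python3 tip.py p3dw 2 3;python3 tip.py p3ew 2 3
```

```text
2 2710 along [0.0011 0.0598] first px 171 52 hist [  0   0   0 399 472 463 461 459 456]
3 1247 along [-0.      0.0599] first px 186 260 hist [  0   0   4 327 335 277 131  50 123]
2 2720 along [0.0006 0.0598] first px 286 51 hist [  0   0   0 446 472 457 453 452 440]
3 1681 along [-0.0139  0.0599] first px 257 250 hist [  0  59  94  80 141 323 336 333 315]
```

Emit:
step_arm --moves '[{"tx":-0.1,"ty":0,"tz":0,"roll":0,"fingers":0.3},{"tx":-0.1,"ty":0,"tz":0,"roll":0,"fingers":0.3},{"tx":-0.1,"ty":0,"tz":0,"roll":0,"fingers":0.3}]'

```text
time: 16.4
position: [0.5473, -0.3359, 0.2]
tcp_rot: [3.141, -0.004, -0.052]
ft_force: [9.6, -0.3, -3.3]
finger_gap: 0.009
```

```bash
python3 look.py p3fw; python3 tip.py p3fw 2 3
```

```text
t 16.4 p [ 0.5473 -0.3359  0.2   ] rpy [179.96  -0.25  -3.01] F [ 9.55 -0.34 -3.31] gap 0.009 q6 -0.68
2 2716 along [0.0006 0.0599] first px 288 41 hist [  0   0   0 447 471 453 452 446 447]
3 1692 along [-0.0138  0.0597] first px 259 249 hist [  0  58  89  85 148 330 344 320 318]
```

The peg is at its stop: the pull rose to about 10 N and the tip no longer moves. Now I'll relax, lower the rack onto the peg, and open.

Emit:
step_arm --moves '[{"tx":0.15,"ty":0,"tz":0,"roll":0,"fingers":0.3},{"tx":0.3,"ty":0,"tz":0,"roll":0,"fingers":0.3},{"tx":0.35,"ty":0,"tz":0.1,"roll":0,"fingers":0.3},{"tx":0.35,"ty":0,"tz":0.2,"roll":0,"fingers":0.3},{"tx":0.35,"ty":0,"tz":0.28,"roll":0,"fingers":0.3}]'

```text
time: 17.08
position: [0.5498, -0.3363, 0.1975]
tcp_rot: [3.141, -0.002, -0.053]
ft_force: [5.2, 0.4, 0.9]
finger_gap: 0.0081
```

Emit:
step_arm --moves '[{"tx":0,"ty":0,"tz":0,"roll":0,"fingers":1.2},{"tx":0,"ty":0,"tz":0,"roll":0,"fingers":2},{"tx":0,"ty":0,"tz":0,"roll":0,"fingers":3.4},{"tx":0,"ty":0,"tz":0,"roll":0,"fingers":3.4},{"tx":0,"ty":0,"tz":-0.5,"roll":0,"fingers":3.4},{"tx":0,"ty":0,"tz":-2,"roll":0,"fingers":3.4},{"tx":0,"ty":0,"tz":-4,"roll":0,"fingers":3.4},{"tx":0,"ty":0,"tz":-8,"roll":0,"fingers":3.4},{"tx":0,"ty":0,"tz":-12,"roll":0,"fingers":3.4},{"tx":0,"ty":0,"tz":-13,"roll":0,"fingers":3.4}]'

```text
time: 18.32
position: [0.5495, -0.3363, 0.3306]
tcp_rot: [3.138, -0.005, -0.053]
ft_force: [0.1, 0.2, -0.9]
finger_gap: 0.0338
```

```bash
python3 sv.py p3g 240 70 320 140; python3 look.py p3gw; python3 tip.py p3gw 2 3
```

```text
t 18.38 p [ 0.5494 -0.3362  0.3299] rpy [179.84  -0.2   -3.04] F [-0.28  0.65  1.37] gap 0.0335 q6 -0.68
2 873 along [0.0007 0.0596] first px 283 70 hist [  0   0   0 141 144 151 144 148 145]
3 777 along [-0.0139  0.0599] first px 266 187 hist [  0  44  69  50 120 129 122 121 122]
```

View pics/p3g.png

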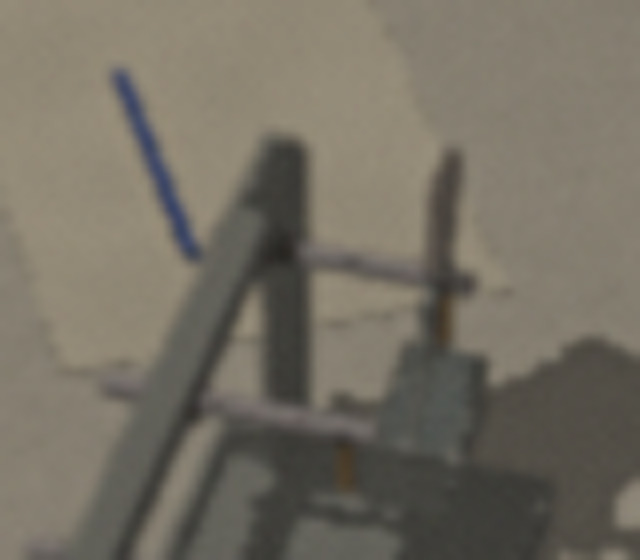

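View pics/p3gw.png

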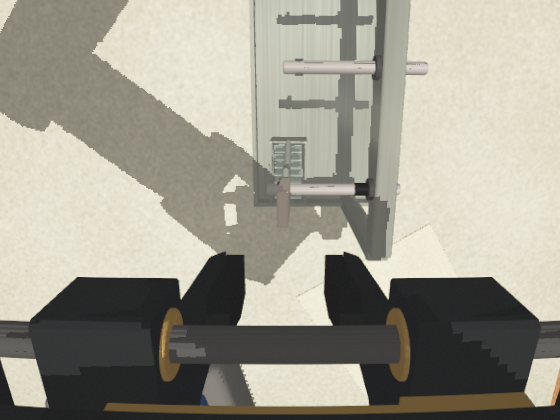

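Rack 1 of 4 (D) is hung on peg 3, with the peg out about 14.6 mm and the keeper shut. Next rack.

Emit:
step_arm --moves '[{"tx":-9.5,"ty":-47,"tz":0,"roll":0,"fingers":4},{"tx":-9.5,"ty":-47,"tz":0,"roll":0,"fingers":4},{"tx":-9.5,"ty":-47,"tz":0,"roll":0,"fingers":4},{"tx":-9.5,"ty":-47,"tz":0,"roll":0,"fingers":4},{"tx":-9.5,"ty":-47,"tz":0,"roll":0,"fingers":4},{"tx":-9.5,"ty":-47,"tz":0,"roll":0,"fingers":4},{"tx":-9.5,"ty":-47,"tz":0,"roll":0,"fingers":4},{"tx":-9.5,"ty":-47,"tz":0,"roll":0,"fingers":4},{"tx":-9.5,"ty":-47,"tz":0,"roll":0,"fingers":4},{"tx":-9.5,"ty":-47,"tz":0,"roll":0,"fingers":4},{"tx":-9.5,"ty":-47,"tz":0,"roll":0,"fingers":4},{"tx":-9.5,"ty":-47,"tz":0,"roll":0,"fingers":4}]'

```text
time: 19.92
position: [0.4796, 0.1374, 0.3267]
tcp_rot: [3.142, 0.0, -0.055]
ft_force: [0.1, -0.2, -0.5]
finger_gap: 0.0399
```

```bash
python3 look.py w5; python3 plates.py w5
```

```text
t 19.93 p [0.4796 0.1374 0.3267] rpy [ 1.80e+02  2.00e-02 -3.14e+00] F [ 0.1  -0.2  -0.49] gap 0.0399 q6 0.1
px [238.  18.] n 359 mean [0.4499 0.2722 0.1531] rect mm 449.9 272.0 8.3 26.1 normal yaw -0.9 ztop 0.1542
px [400.   7.] n 172 mean [0.5775 0.2743 0.1528] rect mm 577.6 274.3 8.8 10.9 normal yaw 1.1 ztop 0.1539
px [381. 132.] n 318 mean [0.5631 0.1772 0.1528] rect mm 563.4 176.8 8.4 25.6 normal yaw -29.9 ztop 0.1539
```

View pics/w5.png

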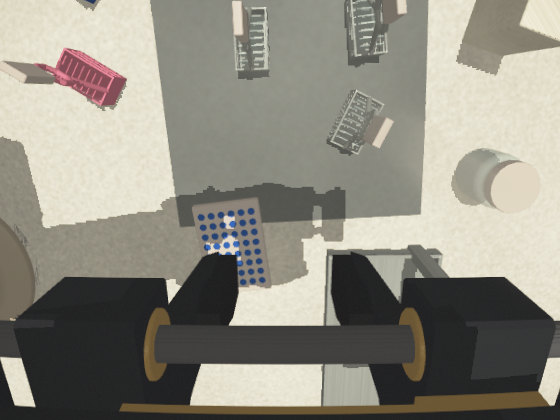

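```bash
python3 - <<'E'
from h import *
s,st=load('w5')
print(goto(st,(.5633,.1765,.121),-29.2))
E
```

```text
{'tx': np.float64(8.15), 'ty': np.float64(-4.36), 'tz': np.float64(20.57), 'roll': np.float64(26.06)}
```

Emit:
step_arm --moves '[{"tx":4,"ty":-2.2,"tz":2,"roll":9,"fingers":4},{"tx":8.15,"ty":-4.35,"tz":4,"roll":18,"fingers":4},{"tx":8.15,"ty":-4.35,"tz":8,"roll":26,"fingers":4},{"tx":8.15,"ty":-4.35,"tz":10,"roll":26,"fingers":4},{"tx":8.15,"ty":-4.35,"tz":13.5,"roll":26,"fingers":4},{"tx":8.15,"ty":-4.35,"tz":17,"roll":26,"fingers":4},{"tx":8.15,"ty":-4.35,"tz":19.5,"roll":26,"fingers":4},{"tx":8.15,"ty":-4.35,"tz":20.6,"roll":26,"fingers":4},{"tx":8.15,"ty":-4.35,"tz":20.6,"roll":26,"fingers":4},{"tx":8.15,"ty":-4.35,"tz":20.6,"roll":26,"fingers":0.3},{"tx":8.15,"ty":-4.35,"tz":20.6,"roll":26,"fingers":0.3},{"tx":8.15,"ty":-4.35,"tz":20.6,"roll":26,"fingers":0.3},{"tx":8.15,"ty":-4.35,"tz":20.6,"roll":26,"fingers":0.3},{"tx":8.15,"ty":-4.35,"tz":20.6,"roll":26,"fingers":0.3},{"tx":8.15,"ty":-4.35,"tz":20.6,"roll":26,"fingers":0.3}]' --squeeze 35

```text
time: 21.85
position: [0.5632, 0.1774, 0.1212]
tcp_rot: [-3.141, -0.0, -0.507]
ft_force: [-0.3, 0.2, 2.5]
finger_gap: 0.0077
```

Emit:
step_arm --moves '[{"tx":0,"ty":0,"tz":-1,"roll":0,"fingers":0.3},{"tx":0,"ty":0,"tz":-3,"roll":0,"fingers":0.3},{"tx":0,"ty":0,"tz":-6,"roll":0,"fingers":0.3},{"tx":0,"ty":0,"tz":-9,"roll":0,"fingers":0.3},{"tx":0,"ty":0,"tz":-12,"roll":0,"fingers":0.3},{"tx":0,"ty":0,"tz":-15,"roll":0,"fingers":0.3},{"tx":0,"ty":0,"tz":-17,"roll":0,"fingers":0.3},{"tx":0,"ty":0,"tz":-18,"roll":0,"fingers":0.3},{"tx":0,"ty":0,"tz":-18,"roll":0,"fingers":0.3}]'

```text
time: 22.98
position: [0.563, 0.1774, 0.3011]
tcp_rot: [-3.141, -0.0, -0.507]
ft_force: [0.1, -0.4, -1.3]
finger_gap: 0.0078
```

```bash
python3 look.py w6; python3 held.py w6; python3 - <<'E'
from h import *
s,st=load('w6')
u=np.array([np.cos(np.radians(-3)),np.sin(np.radians(-3))])
e=np.array([.5529,-.2416])-.045*u
print(e,goto(st,(*e,.30),-3))
E
```

```text
t 22.98 p [0.563  0.1774 0.3011] rpy [-1.7999e+02 -1.0000e-02 -2.9040e+01] F [ 0.09 -0.38 -1.29] gap 0.0078 q6 0.61
basket n 4838 x [-0.0181  0.0172] mid -0.00041714407194117994 ymin -0.03158833290144465 z top rim 0.06940182165356426
plate n 2179 x [-0.0046  0.0029] ymin [-0.0178 -0.0124 -0.0119] z [-0.0329  0.0339]
[ 0.50796167 -0.23924488] {'tx': np.float64(15.41), 'ty': np.float64(39.1), 'tz': np.float64(0.11), 'roll': np.float64(-26.04)}
```

View pics/w6.png

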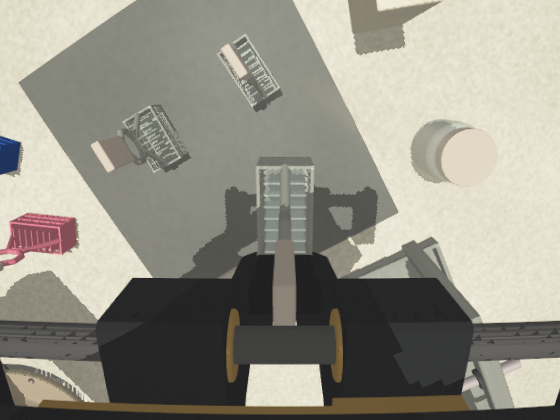

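Emit:
step_arm --moves '[{"tx":-0.5,"ty":1.5,"tz":-1,"roll":-2,"fingers":0.3},{"tx":-1.3,"ty":4.5,"tz":-2,"roll":-6,"fingers":0.3},{"tx":-2.2,"ty":8.3,"tz":-2,"roll":-11,"fingers":0.3},{"tx":0,"ty":12,"tz":-2,"roll":-17,"fingers":0.3},{"tx":2.6,"ty":16,"tz":-2,"roll":-22,"fingers":0.3},{"tx":5.2,"ty":20.5,"tz":-2,"roll":-26,"fingers":0.3},{"tx":7.8,"ty":25,"tz":-2,"roll":-26,"fingers":0.3},{"tx":10.3,"ty":29.5,"tz":-2,"roll":-26,"fingers":0.3},{"tx":12.5,"ty":33.5,"tz":-1,"roll":-26,"fingers":0.3},{"tx":14.2,"ty":37,"tz":0,"roll":-26,"fingers":0.3},{"tx":15.2,"ty":38.7,"tz":0.1,"roll":-26,"fingers":0.3},{"tx":15.4,"ty":39,"tz":0.1,"roll":-26,"fingers":0.3},{"tx":15.4,"ty":39,"tz":0.1,"roll":-26,"fingers":0.3}]'

```text
time: 24.65
position: [0.5086, -0.2374, 0.3003]
tcp_rot: [-3.141, -0.0, -0.052]
ft_force: [0.8, 0.1, -1.4]
finger_gap: 0.008
```

```bash
cat > pre.py <<'E'
import sys
from h import *
k=int(sys.argv[2]); off=float(sys.argv[3]); z=float(sys.argv[4]); a=float(sys.argv[5])
tips=np.array([[.5635,-.0523],[.5579,-.1468],[.5530,-.2417],[.5485,-.3367]])
s,st=load(sys.argv[1]); u=np.array([np.cos(np.radians(-3)),np.sin(np.radians(-3))]); y=np.array([-u[1],u[0]])
p=tips[k]+a*u+off*y; d=st['position'][:2]-tips[k]
print('now along',(d@u).round(4),'across',(d@y).round(4),'goto',goto(st,(*p,z),-3))
E
python3 look.py p2a; python3 held.py p2a; python3 tip.py p2a 1 2 3; python3 pre.py p2a 2 .0007 .200 -.045
```

```text
t 24.65 p [ 0.5086 -0.2374  0.3003] rpy [-1.7999e+02 -2.0000e-02 -2.9900e+00] F [ 0.82  0.15 -1.37] gap 0.008 q6 -0.6
basket n 4850 x [-0.0178  0.0176] mid -0.00012447152686263958 ymin -0.031967038504265834 z top rim 0.06940071514889984
plate n 2181 x [-0.0044  0.0031] ymin [-0.0181 -0.0127 -0.0121] z [-0.0329  0.0339]
1 1081 along [-0.0004  0.0599] first px 350 65 hist [  0   0  14 182 176 182 179 172 176]
2 903 along [-0.0299  0.0596] first px 305 199 hist [ 25   0   0 147 147 149 154 144 137]
now along -0.0446 across 0.002 goto {'tx': np.float64(-0.05), 'ty': np.float64(0.13), 'tz': np.float64(10.03), 'roll': np.float64(0.01)}
```

View pics/p2a.png

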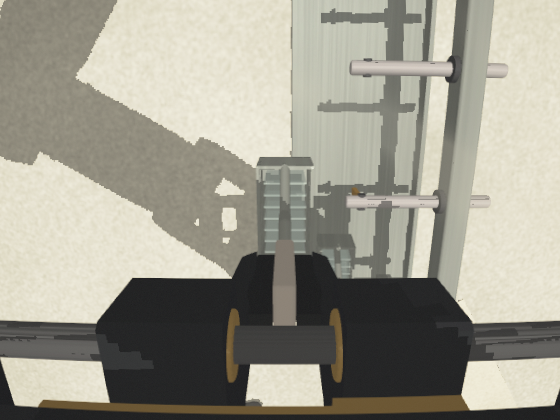

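Emit:
step_arm --moves '[{"tx":0,"ty":0.15,"tz":1.5,"roll":0,"fingers":0.3},{"tx":0,"ty":0.15,"tz":4,"roll":0,"fingers":0.3},{"tx":0,"ty":0.15,"tz":7,"roll":0,"fingers":0.3},{"tx":0,"ty":0.15,"tz":9,"roll":0,"fingers":0.3},{"tx":0,"ty":0.15,"tz":10.05,"roll":0,"fingers":0.3},{"tx":0,"ty":0.15,"tz":10.05,"roll":0,"fingers":0.3},{"tx":1.5,"ty":0.15,"tz":10.05,"roll":0,"fingers":0.3},{"tx":3,"ty":0.15,"tz":10.05,"roll":0,"fingers":0.3},{"tx":4.5,"ty":0.15,"tz":10.05,"roll":0,"fingers":0.3},{"tx":5.5,"ty":0.15,"tz":10.05,"roll":0,"fingers":0.3},{"tx":6,"ty":0.15,"tz":10.05,"roll":0,"fingers":0.3},{"tx":6.5,"ty":0.15,"tz":10.05,"roll":0,"fingers":0.3},{"tx":6.5,"ty":0.15,"tz":10.05,"roll":0,"fingers":0.3}]'

```text
time: 26.32
position: [0.5732, -0.2433, 0.1995]
tcp_rot: [3.142, 0.0, -0.053]
ft_force: [-0.3, 0.5, -2.1]
finger_gap: 0.0074
```

```bash
python3 look.py p2b; python3 pre.py p2b 2 .0007 .2 .048; python3 sv.py p2bs 220 80 310 160
```

```text
t 26.32 p [ 0.5732 -0.2433  0.1995] rpy [180.     0.    -3.04] F [-0.26  0.5  -2.1 ] gap 0.0074 q6 -0.54
now along 0.0203 across -0.0005 goto {'tx': np.float64(2.77), 'ty': np.float64(-0.12), 'tz': np.float64(-0.05), 'roll': np.float64(-0.04)}
```

View pics/p2bs.png

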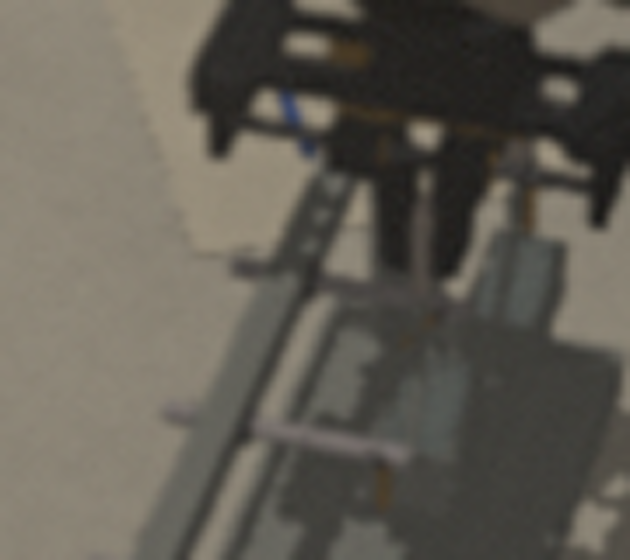

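View pics/p2b.png

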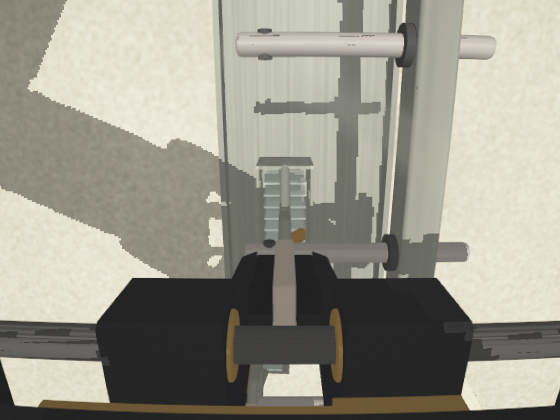

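Emit:
step_arm --moves '[{"tx":0.7,"ty":-0.1,"tz":0,"roll":0,"fingers":0.3},{"tx":1.4,"ty":-0.1,"tz":0,"roll":0,"fingers":0.3},{"tx":2.1,"ty":-0.1,"tz":0,"roll":0,"fingers":0.3},{"tx":2.6,"ty":-0.1,"tz":0,"roll":0,"fingers":0.3},{"tx":2.8,"ty":-0.1,"tz":0,"roll":0,"fingers":0.3},{"tx":2.8,"ty":-0.1,"tz":0,"roll":0,"fingers":0.3},{"tx":2.8,"ty":-0.1,"tz":0,"roll":0,"fingers":0.3}]'

```text
time: 27.3
position: [0.6011, -0.2438, 0.1995]
tcp_rot: [-3.142, 0.0, -0.053]
ft_force: [0.1, 0.6, -2.2]
finger_gap: 0.0078
```

```bash
python3 look.py p2c; python3 sv.py p2cs 220 80 310 160; python3 -c "
from h import *
s,st=load('p2c');crop(s,150,150,350,300,3.5,'p2cc')"
```

```text
t 27.3 p [ 0.6011 -0.2438  0.1995] rpy [-180.      0.     -3.05] F [ 0.14  0.63 -2.17] gap 0.0078 q6 -0.51
```

View pics/p2cs.png

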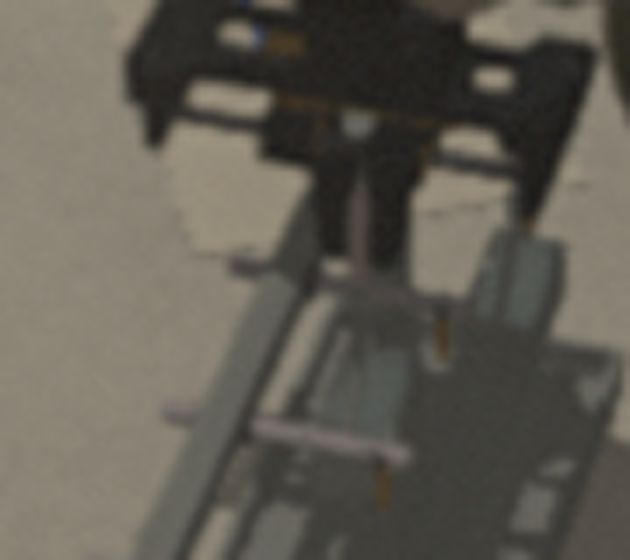

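View pics/p2cc.png

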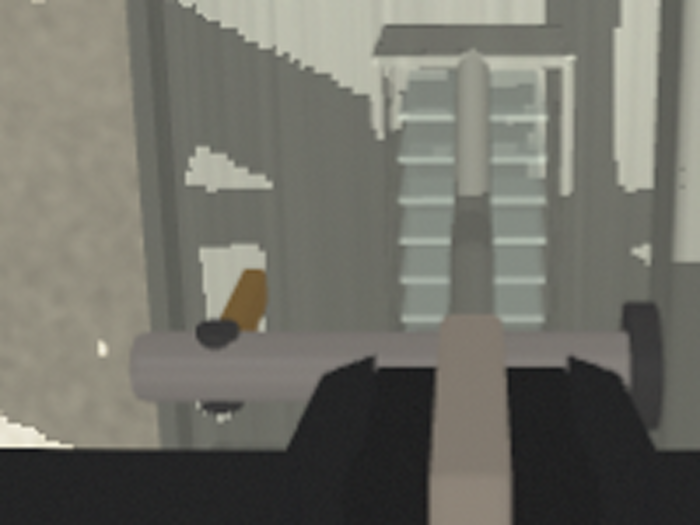

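Keeper 2 is shut, hanging at (443,335) in the side crop. Tug.

Emit:
step_arm --moves '[{"tx":-0.8,"ty":0,"tz":0,"roll":0,"fingers":0.3},{"tx":-1.6,"ty":0,"tz":0,"roll":0,"fingers":0.3},{"tx":-2.2,"ty":0,"tz":0,"roll":0,"fingers":0.3},{"tx":-2.5,"ty":0,"tz":0,"roll":0,"fingers":0.3},{"tx":-2.7,"ty":0,"tz":0,"roll":0,"fingers":0.3},{"tx":-2.9,"ty":0,"tz":0,"roll":0,"fingers":0.3},{"tx":-3.1,"ty":0,"tz":0,"roll":0,"fingers":0.3},{"tx":-3.2,"ty":0,"tz":0,"roll":0,"fingers":0.3},{"tx":-3.3,"ty":0,"tz":0,"roll":0,"fingers":0.3},{"tx":-3.4,"ty":0,"tz":0,"roll":0,"fingers":0.3},{"tx":-3.5,"ty":0,"tz":0,"roll":0,"fingers":0.3}]'

```text
time: 28.78
position: [0.5668, -0.242, 0.1996]
tcp_rot: [3.141, -0.002, -0.053]
ft_force: [4.4, -0.9, -4.0]
finger_gap: 0.0076
```

Emit:
step_arm --moves '[{"tx":-0.1,"ty":0,"tz":0,"roll":0,"fingers":0.3},{"tx":-0.2,"ty":0,"tz":0,"roll":0,"fingers":0.3},{"tx":-0.3,"ty":0,"tz":0,"roll":0,"fingers":0.3},{"tx":-0.4,"ty":0,"tz":0,"roll":0,"fingers":0.3},{"tx":-0.5,"ty":0,"tz":0,"roll":0,"fingers":0.3},{"tx":-0.6,"ty":0,"tz":0,"roll":0,"fingers":0.3},{"tx":-0.7,"ty":0,"tz":0,"roll":0,"fingers":0.3},{"tx":-0.8,"ty":0,"tz":0,"roll":0,"fingers":0.3}]'

```text
time: 29.78
position: [0.5588, -0.2415, 0.1995]
tcp_rot: [3.141, -0.002, -0.053]
ft_force: [4.7, -0.4, -4.3]
finger_gap: 0.008
```

Emit:
step_arm --moves '[{"tx":-0.1,"ty":0,"tz":0,"roll":0,"fingers":0.3},{"tx":-0.2,"ty":0,"tz":0,"roll":0,"fingers":0.3}]'

```text
time: 30.02
position: [0.5569, -0.2414, 0.1995]
tcp_rot: [3.141, -0.002, -0.053]
ft_force: [4.4, -0.2, -3.9]
finger_gap: 0.0074
```

Emit:
step_arm --moves '[{"tx":-0.1,"ty":0,"tz":0,"roll":0,"fingers":0.3},{"tx":-0.1,"ty":0,"tz":0,"roll":0,"fingers":0.3}]'

```text
time: 30.28
position: [0.5557, -0.2414, 0.1995]
tcp_rot: [3.141, -0.001, -0.053]
ft_force: [5.4, -0.3, -4.1]
finger_gap: 0.0074
```

Emit:
step_arm --moves '[{"tx":-0.1,"ty":0,"tz":0,"roll":0,"fingers":0.3},{"tx":-0.2,"ty":0,"tz":0,"roll":0,"fingers":0.3}]'

```text
time: 30.52
position: [0.5544, -0.2414, 0.1996]
tcp_rot: [3.141, -0.003, -0.053]
ft_force: [9.6, -0.4, -5.9]
finger_gap: 0.0081
```

Emit:
step_arm --moves '[{"tx":-0.1,"ty":0,"tz":0,"roll":0,"fingers":0.3}]'

```text
time: 30.65
position: [0.5537, -0.2414, 0.1997]
tcp_rot: [3.141, -0.004, -0.053]
ft_force: [11.3, -0.4, -6.7]
finger_gap: 0.0078
```

Emit:
step_arm --moves '[{"tx":-0.1,"ty":0,"tz":0,"roll":0,"fingers":0.3},{"tx":-0.1,"ty":0,"tz":0,"roll":0,"fingers":0.3}]'

```text
time: 30.9
position: [0.553, -0.2413, 0.1997]
tcp_rot: [3.141, -0.005, -0.053]
ft_force: [12.0, -0.9, -7.0]
finger_gap: 0.0077
```

```bash
python3 look.py p2d; python3 tip.py p2d 1 2
```

```text
t 30.9 p [ 0.553  -0.2413  0.1997] rpy [179.96  -0.29  -3.03] F [11.98 -0.86 -7.03] gap 0.0077 q6 -0.56
1 2834 along [0.     0.0599] first px 285 42 hist [  0   0   0 489 476 476 466 461 466]
2 1825 along [-0.0134  0.0597] first px 257 255 hist [  0  61 105  89 180 346 356 345 343]
```

The force jumped from 5 N to 12 N at the stop. Releasing.

Emit:
step_arm --moves '[{"tx":0.15,"ty":0,"tz":0,"roll":0,"fingers":0.3},{"tx":0.3,"ty":0,"tz":0,"roll":0,"fingers":0.3},{"tx":0.35,"ty":0,"tz":0.1,"roll":0,"fingers":0.3},{"tx":0.35,"ty":0,"tz":0.2,"roll":0,"fingers":0.3},{"tx":0.35,"ty":0,"tz":0.25,"roll":0,"fingers":0.3}]'

```text
time: 31.58
position: [0.5554, -0.2415, 0.1977]
tcp_rot: [3.141, -0.002, -0.053]
ft_force: [6.5, -0.0, 0.9]
finger_gap: 0.0078
```

Emit:
step_arm --moves '[{"tx":0,"ty":0,"tz":0,"roll":0,"fingers":1.2},{"tx":0,"ty":0,"tz":0,"roll":0,"fingers":2},{"tx":0,"ty":0,"tz":0,"roll":0,"fingers":3.4},{"tx":0,"ty":0,"tz":0,"roll":0,"fingers":3.4},{"tx":0,"ty":0,"tz":-0.5,"roll":0,"fingers":3.4},{"tx":0,"ty":0,"tz":-2,"roll":0,"fingers":3.4},{"tx":0,"ty":0,"tz":-4,"roll":0,"fingers":3.4},{"tx":0,"ty":0,"tz":-8,"roll":0,"fingers":3.4},{"tx":0,"ty":0,"tz":-12,"roll":0,"fingers":3.4},{"tx":0,"ty":0,"tz":-13,"roll":0,"fingers":3.4}]'

```text
time: 32.83
position: [0.5551, -0.2414, 0.3305]
tcp_rot: [3.139, -0.005, -0.053]
ft_force: [1.1, 0.1, 0.1]
finger_gap: 0.0342
```

```bash
python3 look.py p2e; python3 tip.py p2e 1 2;  python3 sv.py p2es 220 70 320 160; python3 - <<'E'
from h import *
s,st=load('p2e'); print(goto(st,(.48,.17,.33),-3))
E
```

```text
t 32.83 p [ 0.5551 -0.2414  0.3305] rpy [179.82  -0.28  -3.04] F [1.14 0.08 0.13] gap 0.0342 q6 -0.55
1 893 along [0.     0.0598] first px 281 71 hist [  0   0   0 153 142 153 143 146 156]
2 783 along [-0.0133  0.0599] first px 265 192 hist [  0  39  84  41 123 127 122 123 124]
{'tx': np.float64(-9.68), 'ty': np.float64(-40.69), 'tz': np.float64(-0.13), 'roll': np.float64(-0.04)}
```

View pics/p2es.png

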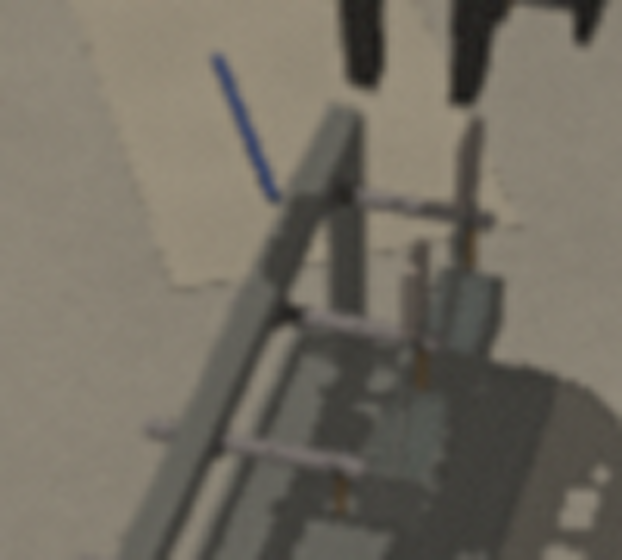

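Rack B is hung on peg 2 with the keeper shut. Third rack.

Emit:
step_arm --moves '[{"tx":-9.7,"ty":-40.7,"tz":0,"roll":0,"fingers":4},{"tx":-9.7,"ty":-40.7,"tz":0,"roll":0,"fingers":4},{"tx":-9.7,"ty":-40.7,"tz":0,"roll":0,"fingers":4},{"tx":-9.7,"ty":-40.7,"tz":0,"roll":0,"fingers":4},{"tx":-9.7,"ty":-40.7,"tz":0,"roll":0,"fingers":4},{"tx":-9.7,"ty":-40.7,"tz":0,"roll":0,"fingers":4},{"tx":-9.7,"ty":-40.7,"tz":0,"roll":0,"fingers":4},{"tx":-9.7,"ty":-40.7,"tz":0,"roll":0,"fingers":4},{"tx":-9.7,"ty":-40.7,"tz":0,"roll":0,"fingers":4},{"tx":-9.7,"ty":-40.7,"tz":0,"roll":0,"fingers":4},{"tx":-9.7,"ty":-40.7,"tz":0,"roll":0,"fingers":4}]'

```text
time: 34.3
position: [0.4798, 0.1694, 0.3268]
tcp_rot: [3.141, 0.0, -0.055]
ft_force: [0.4, 0.5, -0.2]
finger_gap: 0.0399
```

```bash
python3 look.py w7; python3 plates.py w7
```

```text
t 34.3 p [0.4798 0.1694 0.3268] rpy [ 1.7999e+02  2.0000e-02 -3.1400e+00] F [ 0.37  0.53 -0.24] gap 0.0399 q6 0.16
px [399.  40.] n 383 mean [0.5768 0.2817 0.1529] rect mm 577.4 281.6 8.8 25.9 normal yaw 2.7 ztop 0.1541
px [240.  60.] n 350 mean [0.4497 0.2724 0.1529] rect mm 449.5 272.7 8.2 26.3 normal yaw -1.8 ztop 0.1541
```

View pics/w7.png

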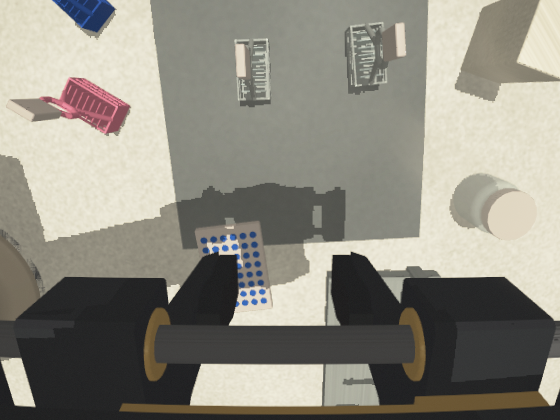

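Emit:
step_arm --moves '[{"tx":-1.5,"ty":-4,"tz":2,"roll":-1.6,"fingers":4},{"tx":-3.55,"ty":-9,"tz":4,"roll":-1.6,"fingers":4},{"tx":-3.55,"ty":-10.05,"tz":8,"roll":-1.6,"fingers":4},{"tx":-3.55,"ty":-10.05,"tz":10,"roll":-1.6,"fingers":4},{"tx":-3.55,"ty":-10.05,"tz":13.5,"roll":-1.6,"fingers":4},{"tx":-3.55,"ty":-10.05,"tz":17,"roll":-1.6,"fingers":4},{"tx":-3.55,"ty":-10.05,"tz":19.5,"roll":-1.6,"fingers":4},{"tx":-3.55,"ty":-10.05,"tz":20.6,"roll":-1.6,"fingers":4},{"tx":-3.55,"ty":-10.05,"tz":20.6,"roll":-1.6,"fingers":4},{"tx":-3.55,"ty":-10.05,"tz":20.6,"roll":-1.6,"fingers":0.3},{"tx":-3.55,"ty":-10.05,"tz":20.6,"roll":-1.6,"fingers":0.3},{"tx":-3.55,"ty":-10.05,"tz":20.6,"roll":-1.6,"fingers":0.3},{"tx":-3.55,"ty":-10.05,"tz":20.6,"roll":-1.6,"fingers":0.3},{"tx":-3.55,"ty":-10.05,"tz":20.6,"roll":-1.6,"fingers":0.3},{"tx":-3.55,"ty":-10.05,"tz":20.6,"roll":-1.6,"fingers":0.3}]' --squeeze 35

```text
time: 36.22
position: [0.4497, 0.2726, 0.1213]
tcp_rot: [-3.141, -0.001, -0.025]
ft_force: [1.1, -0.4, 2.9]
finger_gap: 0.0077
```

Emit:
step_arm --moves '[{"tx":0,"ty":0,"tz":-1,"roll":0,"fingers":0.3},{"tx":0,"ty":0,"tz":-3,"roll":0,"fingers":0.3},{"tx":0,"ty":0,"tz":-6,"roll":0,"fingers":0.3},{"tx":0,"ty":0,"tz":-9,"roll":0,"fingers":0.3},{"tx":0,"ty":0,"tz":-12,"roll":0,"fingers":0.3},{"tx":0,"ty":0,"tz":-15,"roll":0,"fingers":0.3},{"tx":0,"ty":0,"tz":-17,"roll":0,"fingers":0.3},{"tx":0,"ty":0,"tz":-18,"roll":0,"fingers":0.3},{"tx":0,"ty":0,"tz":-18,"roll":0,"fingers":0.3}]'

```text
time: 37.35
position: [0.4493, 0.2725, 0.301]
tcp_rot: [-3.142, -0.0, -0.025]
ft_force: [0.3, 0.1, -1.9]
finger_gap: 0.0077
```

```bash
python3 look.py w8; python3 held.py w8; python3 pre.py w8 1 .001 .30 -.045
```

```text
t 37.35 p [0.4493 0.2725 0.301 ] rpy [-1.80e+02 -1.00e-02 -1.44e+00] F [ 0.32  0.07 -1.94] gap 0.0077 q6 0.34
basket n 4868 x [-0.018   0.0174] mid -0.00028595361043540386 ymin -0.03175841877433472 z top rim 0.07052128088499274
plate n 2157 x [-0.0043  0.0032] ymin [-0.0179 -0.0126 -0.012 ] z [-0.0329  0.0332]
now along -0.1304 across 0.4131 goto {'tx': np.float64(7.42), 'ty': np.float64(41.42), 'tz': np.float64(0.1), 'roll': np.float64(1.56)}
```

View pics/w8.png

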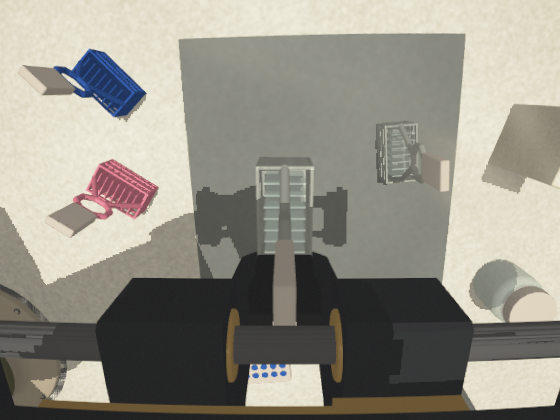

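Emit:
step_arm --moves '[{"tx":0.3,"ty":1.5,"tz":-1,"roll":0,"fingers":0.3},{"tx":0.8,"ty":4.5,"tz":-1.5,"roll":1,"fingers":0.3},{"tx":1.6,"ty":9,"tz":-1.5,"roll":1.5,"fingers":0.3},{"tx":2.5,"ty":14,"tz":-1.5,"roll":1.6,"fingers":0.3},{"tx":3.4,"ty":19,"tz":-1.5,"roll":1.6,"fingers":0.3},{"tx":4.3,"ty":24,"tz":-1.5,"roll":1.6,"fingers":0.3},{"tx":5.2,"ty":29,"tz":-1.5,"roll":1.6,"fingers":0.3},{"tx":6.1,"ty":34,"tz":-1.5,"roll":1.6,"fingers":0.3},{"tx":6.8,"ty":38,"tz":-1,"roll":1.6,"fingers":0.3},{"tx":7.2,"ty":40.3,"tz":0,"roll":1.6,"fingers":0.3},{"tx":7.4,"ty":41.4,"tz":0.1,"roll":1.6,"fingers":0.3},{"tx":7.4,"ty":41.4,"tz":0.1,"roll":1.6,"fingers":0.3},{"tx":7.4,"ty":41.4,"tz":0.1,"roll":1.6,"fingers":0.3}]'

```text
time: 39.02
position: [0.5129, -0.1425, 0.3005]
tcp_rot: [3.142, -0.001, -0.052]
ft_force: [-0.6, 1.1, -1.7]
finger_gap: 0.0079
```

```bash
python3 look.py p1a; python3 held.py p1a; python3 tip.py p1a 0 1; python3 pre.py p1a 1 .0005 .200 -.045
```

```text
t 39.02 p [ 0.5129 -0.1425  0.3005] rpy [ 1.8e+02 -3.0e-02 -3.0e+00] F [-0.61  1.14 -1.7 ] gap 0.0079 q6 -0.44
basket n 4861 x [-0.018   0.0174] mid -0.0002988293585966372 ymin -0.03175576196123905 z top rim 0.0708807457554392
plate n 2154 x [-0.0042  0.0031] ymin [-0.0178 -0.0126 -0.012 ] z [-0.0328  0.0338]
0 1086 along [0.     0.0598] first px 353 65 hist [  0   0   0 203 176 176 172 185 174]
1 901 along [-0.0305  0.0597] first px 305 199 hist [ 11   0   8 148 152 142 151 138 146]
now along -0.0452 across 0.002 goto {'tx': np.float64(0.01), 'ty': np.float64(0.15), 'tz': np.float64(10.05), 'roll': np.float64(0.0)}
```

View pics/p1a.png

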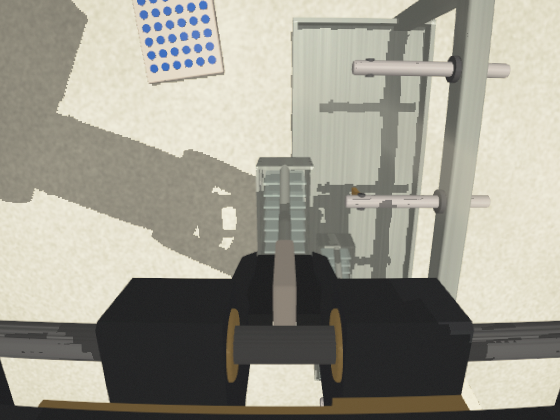

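Emit:
step_arm --moves '[{"tx":0,"ty":0.08,"tz":1.5,"roll":0,"fingers":0.3},{"tx":0,"ty":0.08,"tz":4,"roll":0,"fingers":0.3},{"tx":0,"ty":0.08,"tz":7,"roll":0,"fingers":0.3},{"tx":0,"ty":0.08,"tz":9,"roll":0,"fingers":0.3},{"tx":0,"ty":0.08,"tz":10.05,"roll":0,"fingers":0.3},{"tx":0,"ty":0.08,"tz":10.05,"roll":0,"fingers":0.3},{"tx":1.5,"ty":0.08,"tz":10.05,"roll":0,"fingers":0.3},{"tx":3,"ty":0.08,"tz":10.05,"roll":0,"fingers":0.3},{"tx":4.5,"ty":0.08,"tz":10.05,"roll":0,"fingers":0.3},{"tx":5.5,"ty":0.08,"tz":10.05,"roll":0,"fingers":0.3},{"tx":6,"ty":0.08,"tz":10.05,"roll":0,"fingers":0.3},{"tx":6.5,"ty":0.08,"tz":10.05,"roll":0,"fingers":0.3},{"tx":6.5,"ty":0.08,"tz":10.05,"roll":0,"fingers":0.3}]'

```text
time: 40.7
position: [0.5778, -0.1475, 0.1995]
tcp_rot: [3.142, 0.0, -0.053]
ft_force: [-0.3, -0.0, -2.6]
finger_gap: 0.0076
```

```bash
python3 look.py p1b; python3 pre.py p1b 1 .0005 .2 .048; python3 sv.py p1bs 210 90 310 180
```

```text
t 40.7 p [ 0.5778 -0.1475  0.1995] rpy [180.     0.    -3.04] F [-0.28 -0.02 -2.61] gap 0.0076 q6 -0.4
now along 0.02 across 0.0004 goto {'tx': np.float64(2.8), 'ty': np.float64(-0.01), 'tz': np.float64(-0.05), 'roll': np.float64(-0.04)}
```

View pics/p1bs.png

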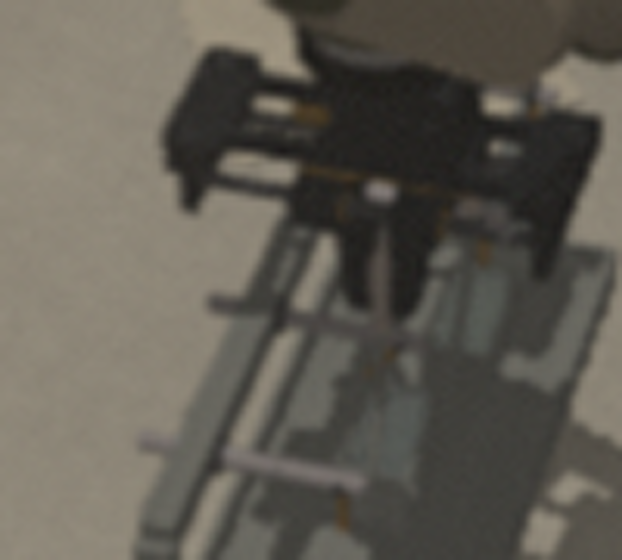

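View pics/p1b.png

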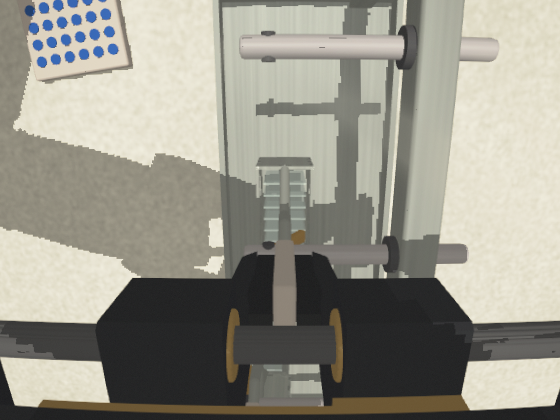

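Emit:
step_arm --moves '[{"tx":0.7,"ty":0,"tz":0,"roll":0,"fingers":0.3},{"tx":1.4,"ty":0,"tz":0,"roll":0,"fingers":0.3},{"tx":2.1,"ty":0,"tz":0,"roll":0,"fingers":0.3},{"tx":2.6,"ty":0,"tz":0,"roll":0,"fingers":0.3},{"tx":2.8,"ty":0,"tz":0,"roll":0,"fingers":0.3},{"tx":2.8,"ty":0,"tz":0,"roll":0,"fingers":0.3},{"tx":2.8,"ty":0,"tz":0,"roll":0,"fingers":0.3}]'

```text
time: 41.68
position: [0.6056, -0.149, 0.1995]
tcp_rot: [3.142, 0.0, -0.053]
ft_force: [-0.1, -0.6, -1.7]
finger_gap: 0.0076
```

```bash
python3 look.py p1c; python3 sv.py p1cs 210 90 310 180; python3 -c "
from h import *
s,st=load('p1c');crop(s,150,150,350,300,3.5,'p1cc')"
```

```text
t 41.67 p [ 0.6056 -0.149   0.1995] rpy [180.     0.    -3.05] F [-0.07 -0.61 -1.75] gap 0.0076 q6 -0.38
```

View pics/p1cs.png

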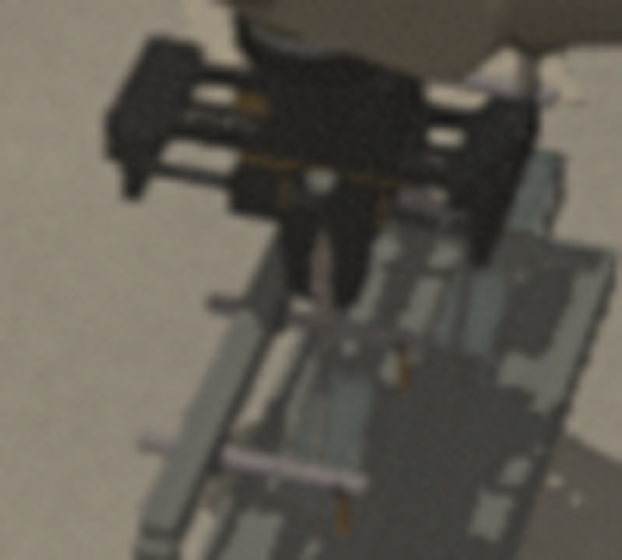

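View pics/p1cc.png

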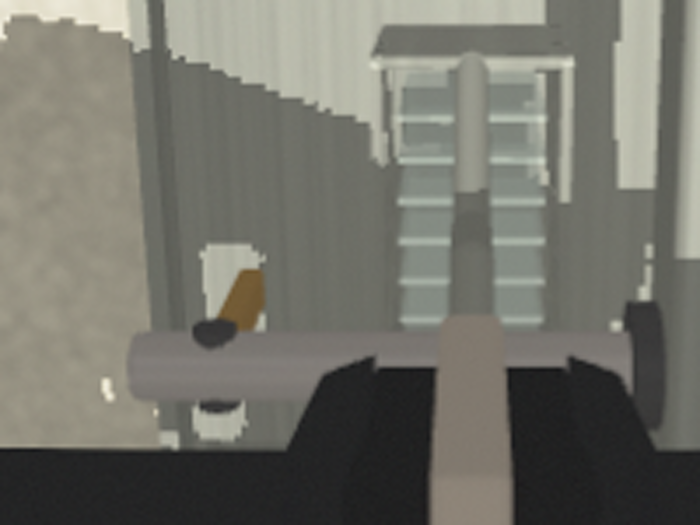

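Keeper 1 is shut, at (402,367). Tug.

Emit:
step_arm --moves '[{"tx":-0.8,"ty":0,"tz":0,"roll":0,"fingers":0.3},{"tx":-1.6,"ty":0,"tz":0,"roll":0,"fingers":0.3},{"tx":-2.2,"ty":0,"tz":0,"roll":0,"fingers":0.3},{"tx":-2.5,"ty":0,"tz":0,"roll":0,"fingers":0.3},{"tx":-2.7,"ty":0,"tz":0,"roll":0,"fingers":0.3},{"tx":-2.9,"ty":0,"tz":0,"roll":0,"fingers":0.3},{"tx":-3.1,"ty":0,"tz":0,"roll":0,"fingers":0.3},{"tx":-3.2,"ty":0,"tz":0,"roll":0,"fingers":0.3},{"tx":-3.3,"ty":0,"tz":0,"roll":0,"fingers":0.3},{"tx":-3.4,"ty":0,"tz":0,"roll":0,"fingers":0.3},{"tx":-3.5,"ty":0,"tz":0,"roll":0,"fingers":0.3}]'

```text
time: 43.15
position: [0.5714, -0.1471, 0.1995]
tcp_rot: [3.141, -0.002, -0.053]
ft_force: [5.3, -0.6, -3.9]
finger_gap: 0.0075
```

Emit:
step_arm --moves '[{"tx":-0.1,"ty":0,"tz":0,"roll":0,"fingers":0.3},{"tx":-0.2,"ty":0,"tz":0,"roll":0,"fingers":0.3},{"tx":-0.3,"ty":0,"tz":0,"roll":0,"fingers":0.3},{"tx":-0.4,"ty":0,"tz":0,"roll":0,"fingers":0.3},{"tx":-0.5,"ty":0,"tz":0,"roll":0,"fingers":0.3},{"tx":-0.6,"ty":0,"tz":0,"roll":0,"fingers":0.3},{"tx":-0.7,"ty":0,"tz":0,"roll":0,"fingers":0.3},{"tx":-0.8,"ty":0,"tz":0,"roll":0,"fingers":0.3}]'

```text
time: 44.15
position: [0.5634, -0.1467, 0.1995]
tcp_rot: [3.141, -0.002, -0.053]
ft_force: [5.5, 0.5, -4.1]
finger_gap: 0.0076
```

Emit:
step_arm --moves '[{"tx":-0.1,"ty":0,"tz":0,"roll":0,"fingers":0.3},{"tx":-0.2,"ty":0,"tz":0,"roll":0,"fingers":0.3},{"tx":-0.3,"ty":0,"tz":0,"roll":0,"fingers":0.3}]'

```text
time: 44.52
position: [0.5605, -0.1466, 0.1995]
tcp_rot: [3.141, -0.002, -0.053]
ft_force: [6.1, -0.5, -3.1]
finger_gap: 0.0077
```

Emit:
step_arm --moves '[{"tx":-0.1,"ty":0,"tz":0,"roll":0,"fingers":0.3},{"tx":-0.2,"ty":0,"tz":0,"roll":0,"fingers":0.3}]'

```text
time: 44.78
position: [0.5593, -0.1466, 0.1996]
tcp_rot: [3.141, -0.004, -0.053]
ft_force: [10.3, 0.6, -5.7]
finger_gap: 0.0079
```

Emit:
step_arm --moves '[{"tx":-0.1,"ty":0,"tz":0,"roll":0,"fingers":0.3},{"tx":-0.1,"ty":0,"tz":0,"roll":0,"fingers":0.3}]'

```text
time: 45.02
position: [0.5587, -0.1466, 0.1997]
tcp_rot: [3.141, -0.006, -0.053]
ft_force: [11.0, -0.4, -6.4]
finger_gap: 0.0079
```

```bash
python3 look.py p1d; python3 tip.py p1d 0 1
```

```text
t 45.02 p [ 0.5587 -0.1466  0.1997] rpy [179.97  -0.32  -3.04] F [10.96 -0.35 -6.39] gap 0.0079 q6 -0.41
0 2865 along [0.0002 0.0599] first px 285 45 hist [  0   0   0 484 487 482 478 469 465]
1 1757 along [-0.0132  0.0599] first px 256 247 hist [  0  57 106  71 163 329 348 346 337]
```

Emit:
step_arm --moves '[{"tx":0.15,"ty":0,"tz":0,"roll":0,"fingers":0.3},{"tx":0.3,"ty":0,"tz":0,"roll":0,"fingers":0.3},{"tx":0.35,"ty":0,"tz":0.1,"roll":0,"fingers":0.3},{"tx":0.35,"ty":0,"tz":0.2,"roll":0,"fingers":0.3},{"tx":0.35,"ty":0,"tz":0.25,"roll":0,"fingers":0.3}]'

```text
time: 45.7
position: [0.5606, -0.1466, 0.1973]
tcp_rot: [3.141, -0.001, -0.053]
ft_force: [5.0, -0.5, 0.9]
finger_gap: 0.0078
```

Emit:
step_arm --moves '[{"tx":0,"ty":0,"tz":0,"roll":0,"fingers":1.2},{"tx":0,"ty":0,"tz":0,"roll":0,"fingers":2},{"tx":0,"ty":0,"tz":0,"roll":0,"fingers":3.4},{"tx":0,"ty":0,"tz":0,"roll":0,"fingers":3.4},{"tx":0,"ty":0,"tz":-0.5,"roll":0,"fingers":3.4},{"tx":0,"ty":0,"tz":-2,"roll":0,"fingers":3.4},{"tx":0,"ty":0,"tz":-4,"roll":0,"fingers":3.4},{"tx":0,"ty":0,"tz":-8,"roll":0,"fingers":3.4},{"tx":0,"ty":0,"tz":-12,"roll":0,"fingers":3.4},{"tx":0,"ty":0,"tz":-13,"roll":0,"fingers":3.4}]'

```text
time: 46.95
position: [0.5607, -0.1467, 0.3303]
tcp_rot: [3.139, -0.005, -0.053]
ft_force: [-0.8, 0.3, -0.6]
finger_gap: 0.0336
```

```bash
python3 look.py p1e; python3 tip.py p1e 0 1;  python3 sv.py p1es 200 70 320 170; python3 - <<'E'
from h import *
s,st=load('p1e'); print(goto(st,(.55,.18,.33),-3))
crop(s,200,20,430,260,2.4,'p1ec')
E
```

```text
t 46.95 p [ 0.5607 -0.1467  0.3303] rpy [179.87  -0.3   -3.04] F [-0.79  0.31 -0.58] gap 0.0336 q6 -0.41
0 878 along [0.0008 0.0597] first px 282 72 hist [  0   0   0 143 144 155 143 146 147]
1 796 along [-0.0134  0.0597] first px 264 187 hist [  0  47  85  40 132 120 124 129 119]
{'tx': np.float64(-2.8), 'ty': np.float64(-32.56), 'tz': np.float64(-0.05), 'roll': np.float64(-0.04)}
```

View pics/p1es.png

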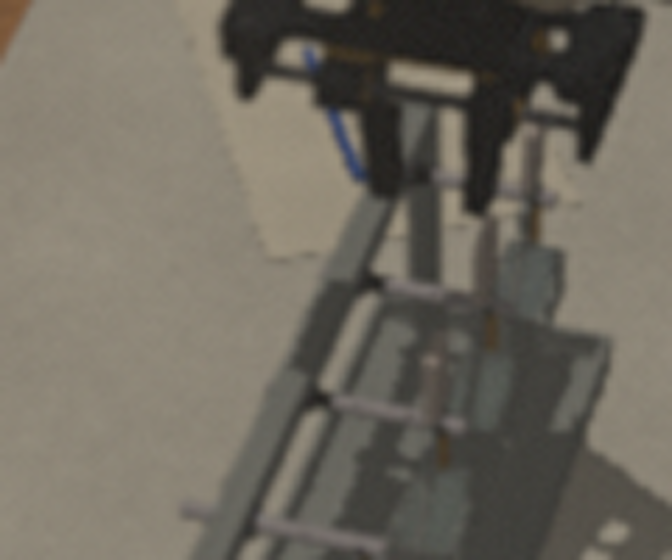

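View pics/p1ec.png

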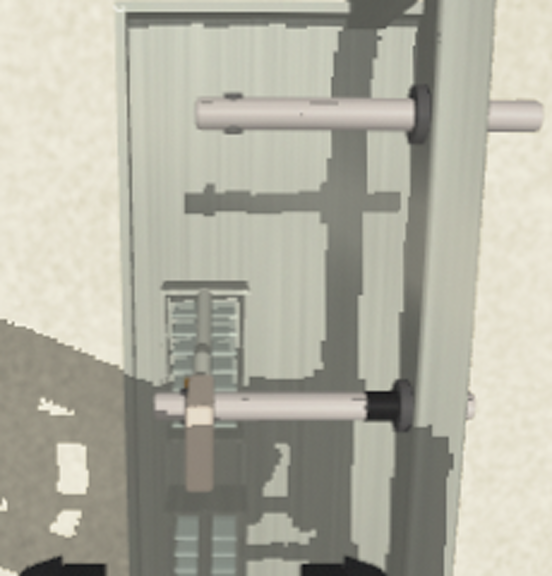

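Rack C is hung on peg 1. Last rack (A).

Emit:
step_arm --moves '[{"tx":-4,"ty":-6,"tz":0,"roll":0,"fingers":4},{"tx":-4,"ty":-34,"tz":0,"roll":0,"fingers":4},{"tx":-4,"ty":-34,"tz":0,"roll":0,"fingers":4},{"tx":-4,"ty":-34,"tz":0,"roll":0,"fingers":4},{"tx":-4,"ty":-34,"tz":0,"roll":0,"fingers":4},{"tx":-4,"ty":-34,"tz":0,"roll":0,"fingers":4},{"tx":-4,"ty":-34,"tz":0,"roll":0,"fingers":4},{"tx":-4,"ty":-34,"tz":0,"roll":0,"fingers":4},{"tx":-4,"ty":-34,"tz":0,"roll":0,"fingers":4}]'

```text
time: 48.18
position: [0.5386, 0.1938, 0.3266]
tcp_rot: [3.141, 0.001, -0.055]
ft_force: [-0.8, 0.8, -0.5]
finger_gap: 0.0401
```

```bash
python3 look.py w9; python3 plates.py w9; python3 - <<'E'
from h import *
s,st=load('w9'); print(goto(st,(.5775,.2815,.121),3))
E
```

```text
t 48.17 p [0.5386 0.1938 0.3266] rpy [ 1.7998e+02  3.0000e-02 -3.1500e+00] F [-0.81  0.78 -0.49] gap 0.0401 q6 0.19
px [327.  75.] n 339 mean [0.5772 0.2817 0.153 ] rect mm 577.4 281.7 8.3 25.8 normal yaw 4.5 ztop 0.1539
{'tx': np.float64(3.42), 'ty': np.float64(-8.98), 'tz': np.float64(20.56), 'roll': np.float64(-6.15)}
```

View pics/w9.png

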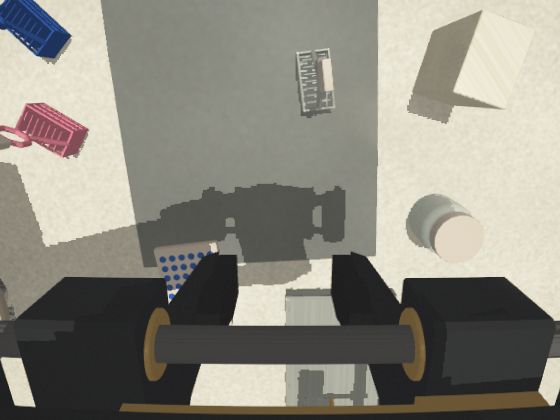

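Emit:
step_arm --moves '[{"tx":1.7,"ty":-4.5,"tz":2,"roll":-6.8,"fingers":4},{"tx":3.45,"ty":-8.95,"tz":4,"roll":-6.8,"fingers":4},{"tx":3.45,"ty":-8.95,"tz":8,"roll":-6.8,"fingers":4},{"tx":3.45,"ty":-8.95,"tz":10,"roll":-6.8,"fingers":4},{"tx":3.45,"ty":-8.95,"tz":13.5,"roll":-6.8,"fingers":4},{"tx":3.45,"ty":-8.95,"tz":17,"roll":-6.8,"fingers":4},{"tx":3.45,"ty":-8.95,"tz":19.5,"roll":-6.8,"fingers":4},{"tx":3.45,"ty":-8.95,"tz":20.6,"roll":-6.8,"fingers":4},{"tx":3.45,"ty":-8.95,"tz":20.6,"roll":-6.8,"fingers":4},{"tx":3.45,"ty":-8.95,"tz":20.6,"roll":-6.8,"fingers":0.3},{"tx":3.45,"ty":-8.95,"tz":20.6,"roll":-6.8,"fingers":0.3},{"tx":3.45,"ty":-8.95,"tz":20.6,"roll":-6.8,"fingers":0.3},{"tx":3.45,"ty":-8.95,"tz":20.6,"roll":-6.8,"fingers":0.3},{"tx":3.45,"ty":-8.95,"tz":20.6,"roll":-6.8,"fingers":0.3},{"tx":3.45,"ty":-8.95,"tz":20.6,"roll":-6.8,"fingers":0.3}]' --squeeze 35

```text
time: 50.1
position: [0.5779, 0.2827, 0.1213]
tcp_rot: [-3.141, -0.001, 0.065]
ft_force: [-0.3, -0.3, 3.8]
finger_gap: 0.0079
```

Emit:
step_arm --moves '[{"tx":0,"ty":0,"tz":-1,"roll":0,"fingers":0.3},{"tx":0,"ty":0,"tz":-3,"roll":0,"fingers":0.3},{"tx":0,"ty":0,"tz":-6,"roll":0,"fingers":0.3},{"tx":0,"ty":0,"tz":-9,"roll":0,"fingers":0.3},{"tx":0,"ty":0,"tz":-12,"roll":0,"fingers":0.3},{"tx":0,"ty":0,"tz":-15,"roll":0,"fingers":0.3},{"tx":0,"ty":0,"tz":-17,"roll":0,"fingers":0.3},{"tx":0,"ty":0,"tz":-18,"roll":0,"fingers":0.3},{"tx":0,"ty":0,"tz":-18,"roll":0,"fingers":0.3}]'

```text
time: 51.22
position: [0.5776, 0.2827, 0.3011]
tcp_rot: [-3.141, -0.0, 0.066]
ft_force: [0.9, -0.0, -1.3]
finger_gap: 0.0079
```

```bash
python3 look.py w10; python3 held.py w10; python3 pre.py w10 0 .001 .30 -.045
```

```text
t 51.23 p [0.5776 0.2827 0.3011] rpy [-1.7999e+02 -1.0000e-02  3.7600e+00] F [ 0.9  -0.03 -1.34] gap 0.0079 q6 0.21
basket n 4832 x [-0.018   0.0174] mid -0.000251986540444768 ymin -0.031174387232423294 z top rim 0.06998876446229978
plate n 2066 x [-0.0041  0.0032] ymin [-0.017  -0.0119 -0.0114] z [-0.0328  0.0318]
now along -0.0034 across 0.3352 goto {'tx': np.float64(-8.06), 'ty': np.float64(32.7), 'tz': np.float64(0.1), 'roll': np.float64(6.76)}
```

Emit:
step_arm --moves '[{"tx":-0.6,"ty":1.5,"tz":-1,"roll":1,"fingers":0.3},{"tx":-2,"ty":4.5,"tz":-1.5,"roll":2,"fingers":0.3},{"tx":-3.8,"ty":9,"tz":-1.5,"roll":4,"fingers":0.3},{"tx":-5.8,"ty":14,"tz":-1.5,"roll":6,"fingers":0.3},{"tx":-7.2,"ty":19,"tz":-1.5,"roll":6.8,"fingers":0.3},{"tx":-8,"ty":24,"tz":-1.5,"roll":6.8,"fingers":0.3},{"tx":-8,"ty":28.5,"tz":-1,"roll":6.8,"fingers":0.3},{"tx":-8,"ty":31.4,"tz":0,"roll":6.8,"fingers":0.3},{"tx":-8.05,"ty":32.7,"tz":0.1,"roll":6.8,"fingers":0.3},{"tx":-8.05,"ty":32.7,"tz":0.1,"roll":6.8,"fingers":0.3},{"tx":-8.05,"ty":32.7,"tz":0.1,"roll":6.8,"fingers":0.3}]'

```text
time: 52.65
position: [0.5187, -0.048, 0.3004]
tcp_rot: [-3.141, -0.001, -0.052]
ft_force: [0.4, -0.4, -0.8]
finger_gap: 0.0079
```

```bash
python3 look.py p0a; python3 held.py p0a; python3 tip.py p0a 0; python3 pre.py p0a 0 .001 .200 -.045
```

```text
t 52.65 p [ 0.5187 -0.048   0.3004] rpy [-1.7999e+02 -3.0000e-02 -2.9900e+00] F [ 0.45 -0.38 -0.84] gap 0.0079 q6 -0.27
basket n 4832 x [-0.018   0.0174] mid -0.0003459552633495698 ymin -0.03112118844683455 z top rim 0.07028290616438893
plate n 2108 x [-0.0042  0.0031] ymin [-0.0173 -0.0119 -0.0113] z [-0.0327  0.0332]
0 857 along [-0.0304  0.0597] first px 304 199 hist [ 10   0   0 149 141 139 133 140 138]
now along -0.045 across 0.0019 goto {'tx': np.float64(-0.01), 'ty': np.float64(0.09), 'tz': np.float64(10.04), 'roll': np.float64(0.01)}
```

View pics/p0a.png

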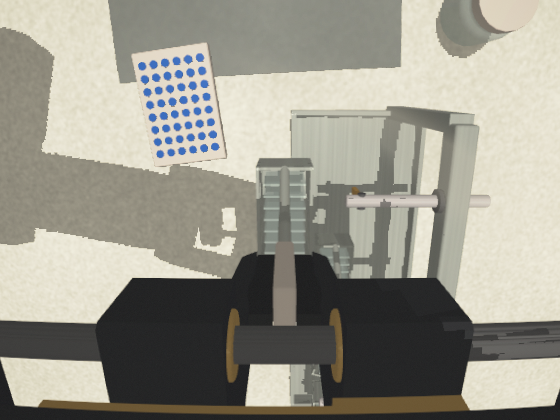

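Emit:
step_arm --moves '[{"tx":0,"ty":0.05,"tz":1.5,"roll":0,"fingers":0.3},{"tx":0,"ty":0.05,"tz":4,"roll":0,"fingers":0.3},{"tx":0,"ty":0.05,"tz":7,"roll":0,"fingers":0.3},{"tx":0,"ty":0.05,"tz":9,"roll":0,"fingers":0.3},{"tx":0,"ty":0.05,"tz":10.05,"roll":0,"fingers":0.3},{"tx":0,"ty":0.05,"tz":10.05,"roll":0,"fingers":0.3},{"tx":1.5,"ty":0.05,"tz":10.05,"roll":0,"fingers":0.3},{"tx":3,"ty":0.05,"tz":10.05,"roll":0,"fingers":0.3},{"tx":4.5,"ty":0.05,"tz":10.05,"roll":0,"fingers":0.3},{"tx":5.5,"ty":0.05,"tz":10.05,"roll":0,"fingers":0.3},{"tx":6,"ty":0.05,"tz":10.05,"roll":0,"fingers":0.3},{"tx":6.5,"ty":0.05,"tz":10.05,"roll":0,"fingers":0.3},{"tx":6.5,"ty":0.05,"tz":10.05,"roll":0,"fingers":0.3}]'

```text
time: 54.32
position: [0.5837, -0.0529, 0.1995]
tcp_rot: [3.142, 0.0, -0.053]
ft_force: [-0.7, 0.6, -2.3]
finger_gap: 0.0073
```

```bash
python3 look.py p0b; python3 pre.py p0b 0 .001 .2 .048; python3 sv.py p0bs 200 100 310 200; python3 -c "
from h import *
s,st=load('p0b');crop(s,200,150,400,300,3.5,'p0bc')"
```

```text
t 54.33 p [ 0.5837 -0.0529  0.1995] rpy [180.     0.    -3.04] F [-0.68  0.64 -2.32] gap 0.0073 q6 -0.24
now along 0.0202 across 0.0005 goto {'tx': np.float64(2.78), 'ty': np.float64(-0.05), 'tz': np.float64(-0.05), 'roll': np.float64(-0.04)}
```

View pics/p0bs.png

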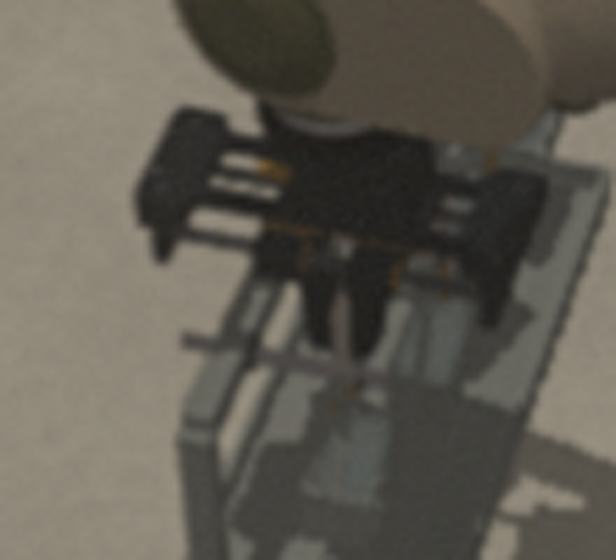

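View pics/p0bc.png

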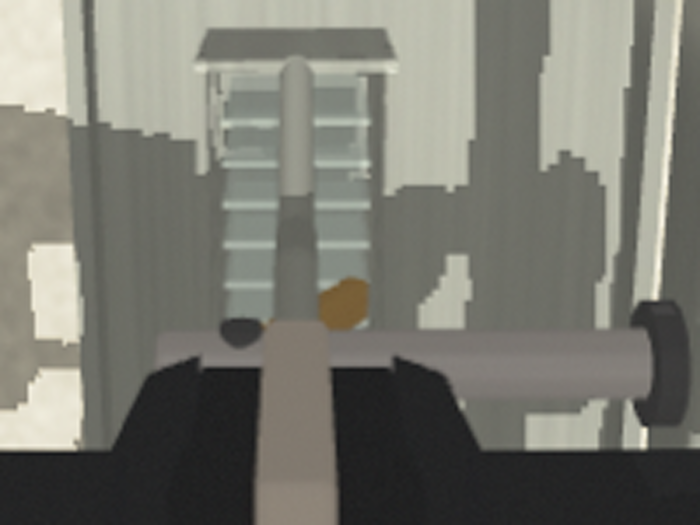

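Emit:
step_arm --moves '[{"tx":0.7,"ty":0,"tz":0,"roll":0,"fingers":0.3},{"tx":1.4,"ty":0,"tz":0,"roll":0,"fingers":0.3},{"tx":2.1,"ty":0,"tz":0,"roll":0,"fingers":0.3},{"tx":2.6,"ty":0,"tz":0,"roll":0,"fingers":0.3},{"tx":2.8,"ty":0,"tz":0,"roll":0,"fingers":0.3},{"tx":2.8,"ty":0,"tz":0,"roll":0,"fingers":0.3},{"tx":2.8,"ty":0,"tz":0,"roll":0,"fingers":0.3}]'

```text
time: 55.3
position: [0.6115, -0.0543, 0.1995]
tcp_rot: [-3.142, 0.0, -0.053]
ft_force: [0.0, 0.1, -1.4]
finger_gap: 0.0078
```

```bash
python3 look.py p0c; python3 sv.py p0cs 200 100 310 200; python3 -c "
from h import *
s,st=load('p0c');crop(s,150,150,350,300,3.5,'p0cc')"
```

```text
t 55.3 p [ 0.6115 -0.0543  0.1995] rpy [-180.      0.     -3.05] F [ 0.05  0.07 -1.39] gap 0.0078 q6 -0.23
```

View pics/p0cs.png

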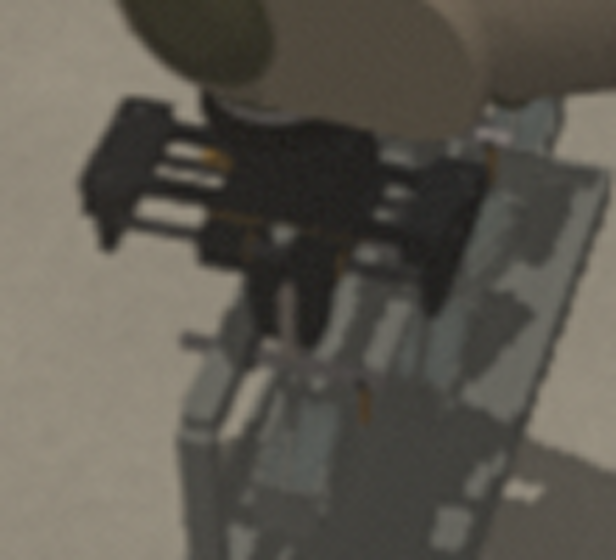

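View pics/p0cc.png

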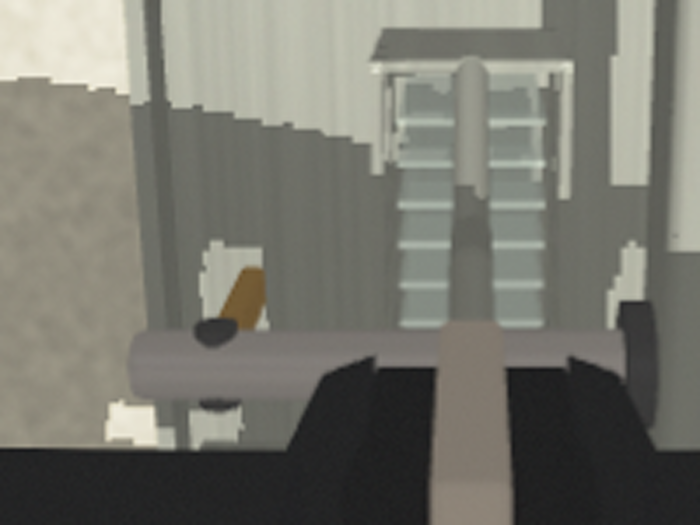

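Keeper 0 is shut, at (365,405). Tug.

Emit:
step_arm --moves '[{"tx":-0.8,"ty":0,"tz":0,"roll":0,"fingers":0.3},{"tx":-1.6,"ty":0,"tz":0,"roll":0,"fingers":0.3},{"tx":-2.2,"ty":0,"tz":0,"roll":0,"fingers":0.3},{"tx":-2.5,"ty":0,"tz":0,"roll":0,"fingers":0.3},{"tx":-2.7,"ty":0,"tz":0,"roll":0,"fingers":0.3},{"tx":-2.9,"ty":0,"tz":0,"roll":0,"fingers":0.3},{"tx":-3.1,"ty":0,"tz":0,"roll":0,"fingers":0.3},{"tx":-3.2,"ty":0,"tz":0,"roll":0,"fingers":0.3},{"tx":-3.3,"ty":0,"tz":0,"roll":0,"fingers":0.3},{"tx":-3.4,"ty":0,"tz":0,"roll":0,"fingers":0.3},{"tx":-3.5,"ty":0,"tz":0,"roll":0,"fingers":0.3}]'

```text
time: 56.78
position: [0.5773, -0.0526, 0.1995]
tcp_rot: [3.142, -0.002, -0.053]
ft_force: [5.4, 0.7, -3.9]
finger_gap: 0.0076
```

Emit:
step_arm --moves '[{"tx":-0.1,"ty":0,"tz":0,"roll":0,"fingers":0.3},{"tx":-0.2,"ty":0,"tz":0,"roll":0,"fingers":0.3},{"tx":-0.3,"ty":0,"tz":0,"roll":0,"fingers":0.3},{"tx":-0.4,"ty":0,"tz":0,"roll":0,"fingers":0.3},{"tx":-0.5,"ty":0,"tz":0,"roll":0,"fingers":0.3},{"tx":-0.6,"ty":0,"tz":0,"roll":0,"fingers":0.3},{"tx":-0.7,"ty":0,"tz":0,"roll":0,"fingers":0.3},{"tx":-0.8,"ty":0,"tz":0,"roll":0,"fingers":0.3}]'

```text
time: 57.78
position: [0.5693, -0.0521, 0.1995]
tcp_rot: [3.141, -0.002, -0.053]
ft_force: [5.3, -0.2, -3.3]
finger_gap: 0.0077
```

Emit:
step_arm --moves '[{"tx":-0.1,"ty":0,"tz":0,"roll":0,"fingers":0.3},{"tx":-0.2,"ty":0,"tz":0,"roll":0,"fingers":0.3},{"tx":-0.3,"ty":0,"tz":0,"roll":0,"fingers":0.3}]'

```text
time: 58.15
position: [0.5663, -0.052, 0.1995]
tcp_rot: [3.142, -0.002, -0.053]
ft_force: [5.5, -0.4, -4.5]
finger_gap: 0.0079
```

Emit:
step_arm --moves '[{"tx":-0.1,"ty":0,"tz":0,"roll":0,"fingers":0.3},{"tx":-0.2,"ty":0,"tz":0,"roll":0,"fingers":0.3}]'

```text
time: 58.4
position: [0.5648, -0.052, 0.1996]
tcp_rot: [3.141, -0.003, -0.053]
ft_force: [7.4, -0.1, -5.3]
finger_gap: 0.0075
```

Emit:
step_arm --moves '[{"tx":-0.1,"ty":0,"tz":0,"roll":0,"fingers":0.3},{"tx":-0.2,"ty":0,"tz":0,"roll":0,"fingers":0.3}]'

```text
time: 58.65
position: [0.5635, -0.052, 0.1997]
tcp_rot: [3.141, -0.005, -0.053]
ft_force: [10.9, 0.4, -6.1]
finger_gap: 0.0079
```

```bash
python3 look.py p0d; python3 tip.py p0d 0
```

```text
t 58.65 p [ 0.5635 -0.052   0.1997] rpy [179.98  -0.31  -3.05] F [10.93  0.38 -6.14] gap 0.0079 q6 -0.25
0 1656 along [-0.014   0.0598] first px 256 246 hist [  0  71  89  76 142 320 323 317 318]
```

Emit:
step_arm --moves '[{"tx":0.15,"ty":0,"tz":0,"roll":0,"fingers":0.3},{"tx":0.3,"ty":0,"tz":0,"roll":0,"fingers":0.3},{"tx":0.35,"ty":0,"tz":0.1,"roll":0,"fingers":0.3},{"tx":0.35,"ty":0,"tz":0.2,"roll":0,"fingers":0.3},{"tx":0.35,"ty":0,"tz":0.25,"roll":0,"fingers":0.3}]'

```text
time: 59.32
position: [0.5654, -0.052, 0.1973]
tcp_rot: [3.141, -0.001, -0.053]
ft_force: [4.7, -0.3, 1.5]
finger_gap: 0.0077
```

Emit:
step_arm --moves '[{"tx":0,"ty":0,"tz":0,"roll":0,"fingers":1.2},{"tx":0,"ty":0,"tz":0,"roll":0,"fingers":2},{"tx":0,"ty":0,"tz":0,"roll":0,"fingers":3.4},{"tx":0,"ty":0,"tz":0,"roll":0,"fingers":3.4},{"tx":0,"ty":0,"tz":-0.5,"roll":0,"fingers":3.4},{"tx":0,"ty":0,"tz":-2,"roll":0,"fingers":3.4},{"tx":0,"ty":0,"tz":-4,"roll":0,"fingers":3.4},{"tx":0,"ty":0,"tz":-8,"roll":0,"fingers":3.4},{"tx":0,"ty":0,"tz":-12,"roll":0,"fingers":3.4},{"tx":0,"ty":0,"tz":-15,"roll":0,"fingers":3.4},{"tx":-4,"ty":2,"tz":-17,"roll":0,"fingers":3.4},{"tx":-8,"ty":5,"tz":-17,"roll":0,"fingers":3.4},{"tx":-10,"ty":8,"tz":-17,"roll":0,"fingers":3.4},{"tx":-10,"ty":10,"tz":-17,"roll":0,"fingers":3.4},{"tx":-10,"ty":10,"tz":-17,"roll":0,"fingers":3.4}]'

```text
time: 61.2
position: [0.4597, -0.1472, 0.3678]
tcp_rot: [3.141, -0.001, -0.055]
ft_force: [0.6, 0.3, -0.1]
finger_gap: 0.0343
```

```bash
python3 look.py f1; python3 tip.py f1 0 1 2 3; python3 sv.py f1s 170 60 330 200; python3 - <<'E'
from h import *
from station import eyes
s=eyes.snapshot('top'); cv2.imwrite('pics/f1t.png',s['pixels'][:,:,::-1])
E
```

```text
t 61.2 p [ 0.4597 -0.1472  0.3678] rpy [ 1.7997e+02 -5.0000e-02 -3.1600e+00] F [ 0.59  0.33 -0.1 ] gap 0.0343 q6 -0.5
0 602 along [-0.0147  0.0596] first px 383 62 hist [  0  69 116   0   0  88 110 114 105]
1 493 along [-0.0141  0.0595] first px 376 175 hist [  0  46 102   3   0  69  94  87  92]
2 439 along [-0.0136  0.0598] first px 370 269 hist [ 0 34 77 70  0 22 76 80 80]
```

View pics/f1.png

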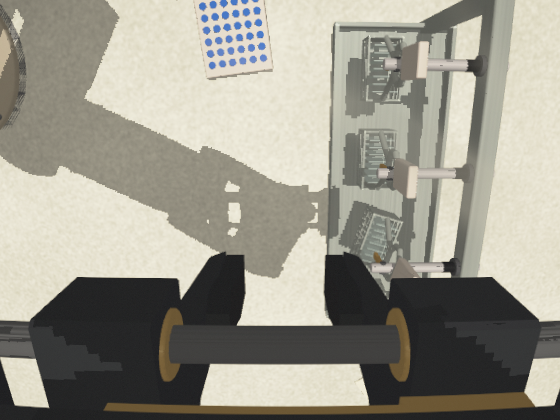

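View pics/f1s.png

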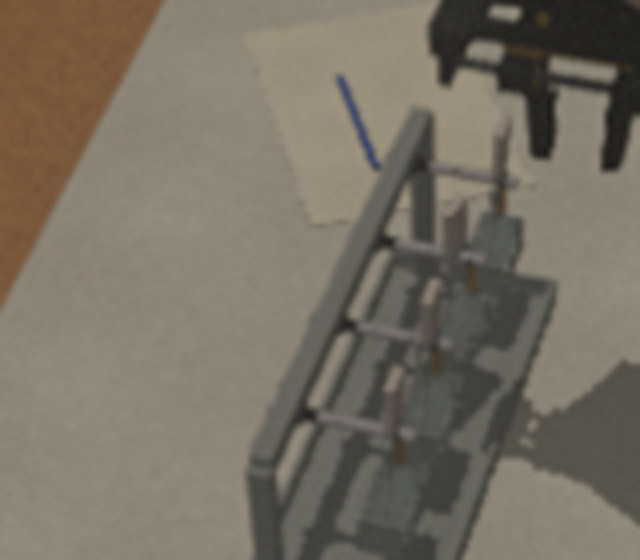

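View pics/f1t.png

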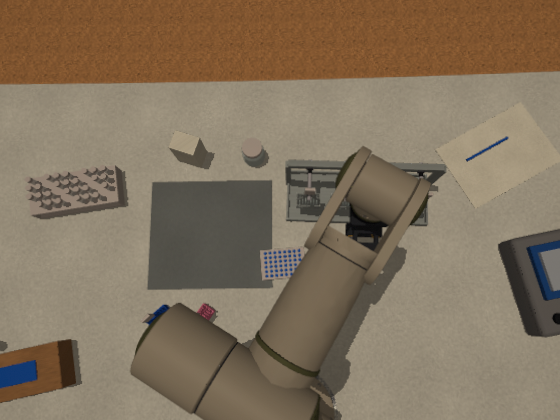

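Pegs 0 to 2 are out. The rack on peg 2, at (375,235), now looks turned, perhaps because it was knocked. I'll look closer.

Emit:
step_arm --moves '[{"tx":2,"ty":5,"tz":0,"roll":0,"fingers":3.4},{"tx":3,"ty":11,"tz":0,"roll":0,"fingers":3.4},{"tx":3,"ty":15,"tz":0,"roll":0,"fingers":3.4},{"tx":3,"ty":15,"tz":0,"roll":0,"fingers":3.4},{"tx":3,"ty":15,"tz":0,"roll":0,"fingers":3.4}]'

```text
time: 61.98
position: [0.4823, -0.2966, 0.3672]
tcp_rot: [-3.141, -0.0, -0.052]
ft_force: [0.2, 0.1, 0.3]
finger_gap: 0.0338
```

```bash
python3 look.py f2; python3 tip.py f2 1 2 3; python3 - <<'E'
from h import *
from station import eyes
s,st=load('f2'); crop(s,300,0,480,270,2.9,'f2c')
s=eyes.snapshot('side'); crop(s,230,70,320,160,6.2,'f2s')
E
```

```text
t 61.98 p [ 0.4823 -0.2966  0.3672] rpy [-1.7999e+02 -1.0000e-02 -2.9800e+00] F [0.17 0.1  0.3 ] gap 0.0338 q6 -0.71
1 152 along [-0.0113  0.0589] first px 351 0 hist [ 0  5 14  0 14 21 28 34 36]
2 577 along [-0.0139  0.0595] first px 346 112 hist [  0  51 113  83   0  18 104 100 108]
3 542 along [-0.0137  0.0594] first px 343 216 hist [ 0 41 74  1 79 83 90 87 87]
```

View pics/f2c.png

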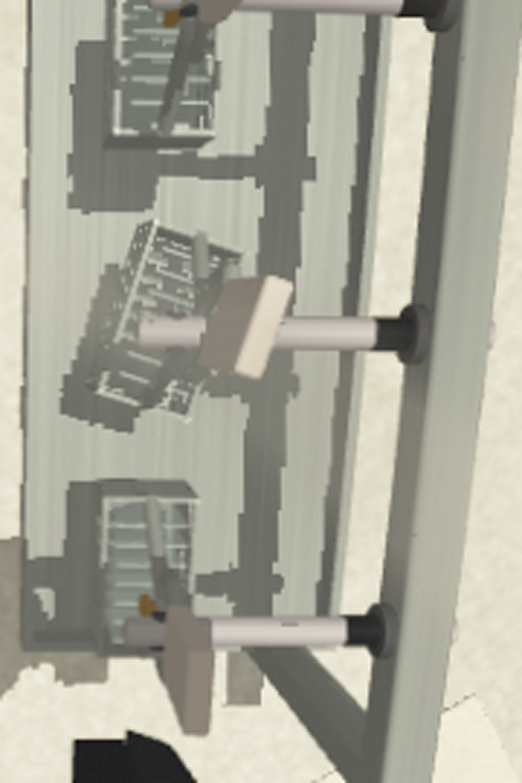

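View pics/f2s.png

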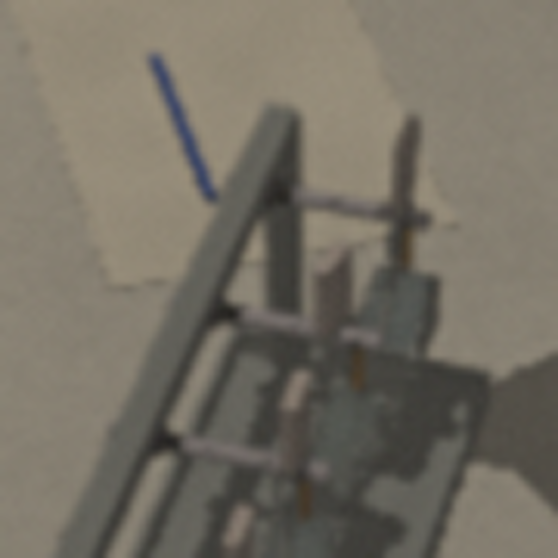

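```bash
python3 - <<'E'
from h import *
np.set_printoptions(precision=4,suppress=True)
for n,ks in [('f1',(0,1)),('f2',(2,3))]:
    s,st=load(n); c=cloud(s,st); px=s['pixels'].astype(int)
    for k in ks:
        tip=np.array([[.5635,-.0523],[.5579,-.1468],[.5530,-.2417],[.5485,-.3367]])[k]
        near=(abs(c[...,0]-tip[0])<.06)&(abs(c[...,1]-tip[1])<.045)
        m=near&(c[...,2]>.215)&(c[...,2]<.24)
        P=c[m]; 
        if len(P)<20: print(k,'few',len(P)); continue
        zt=np.percentile(P[:,2],95); Q=P[P[:,2]>zt-.006]
        (cx,cy),(w,h),a=cv2.minAreaRect((Q[:,:2]*1000).astype(np.float32))
        b=near&(c[...,2]>.07)&(c[...,2]<.118); B=c[b]
        lo,hi=np.percentile(B,2,axis=0),np.percentile(B,98,axis=0)
        R1=cv2.minAreaRect((B[:,:2]*1000).astype(np.float32))
        print(k,'plate top',round(cx,1),round(cy,1),w,h,a,'z',zt.round(4),'basket rect',R1,'z',np.percentile(B[:,2],[5,50,95]))
E
```

```text
0 plate top 563.9 -53.1 25.778650283813477 8.574844360351562 86.1827621459961 z 0.2292 basket rect ((566.5501098632812, -52.05170440673828), (64.67234802246094, 37.07676315307617), 87.17412567138672) z [0.0762 0.091  0.1164]
1 plate top 559.2 -143.4 26.152814865112305 7.98968505859375 86.4494857788086 z 0.2289 basket rect ((562.026611328125, -146.66156005859375), (65.37885284423828, 37.2674560546875), 86.77889251708984) z [0.0759 0.0966 0.116 ]
2 plate top 563.4 -238.6 25.64624786376953 8.207439422607422 71.87267303466797 z 0.2291 basket rect ((562.2742919921875, -242.18804931640625), (65.5074462890625, 36.833404541015625), 69.20606231689453) z [0.076 0.093 0.116]
3 plate top 547.6 -337.5 25.763647079467773 8.326431274414062 86.91024780273438 z 0.2287 basket rect ((553.4698486328125, -337.10150146484375), (64.890869140625, 36.13843536376953), 86.81356811523438) z [0.0771 0.103  0.1161]
```

```bash
python3 - <<'E'
from station import arm
print(arm.sense()['time'], arm.job_done())
E
```

```text
the job is handed in; nothing more can be done
62.075 None
```

All four racks are hung, one to each peg, with every keeper shut behind its eye. I tugged each one straight back until its peg reached the stop. I handed the job in at 62 s.

- **Tugs:** each peg began to slide at about 5 N, and I saw about 10–12 N at the stop, well under 20 N. The force readings I saw during the moves stayed far below the limits.
- **Last checks:** images show the four keepers hanging shut. The peg tips read about 13.7–14.7 mm out; the 15 mm stop is within the camera error. The racks hang upright with all grip tops at z about 0.229 m, and nothing is touching the robot.
- **Bystanders:** I never touched the jar, carton, well plate or the two look-alikes. They look unmoved in the last top view, except the look-alikes, which the arm partly hides there.
- **One thing differs:** the rack on peg 2 was turned about 20° about the vertical and sat about 1 cm further in along its peg in the last views. It was probably knocked, since it hung nearly straight when I released it. It is still upright and held with its peg out, so I left it.

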